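# Comb stirring rods into a grooved drying tray

## Robot

A 7-joint arm with a two-finger parallel gripper is mounted at the origin on a cart in front of the work surface, level with it; the furniture and walls round the work are solid. World frame = base frame: x ahead of the robot, y to its left, z up, the work surface at z = 0. Lengths are in m, angles in rad, forces in N, time in s.
With the tool pointing down it reaches from about 0.4 to 0.85 m from the base axis. Payload 10.4 kg.
Tool frame: the origin (TCP) lies midway between the tips of the shut fingers; the grasp point (between the pads) lies 19 mm behind it; z points along the fingers, y is the line along which they close (so a half turn about z gives the same grasp; the last joint's range is limited). The gripper opens to 87 mm and grips with 3 to 60 N. Pads are 19 mm wide; open, the fingers measure 117 mm over their backs; the gripper's body (75 mm by 190 mm) begins 51 mm behind the grasp point.
Start: joints at [-1.196, 0.332, -0.065, 1.46, 0.022, 1.35, -0.088], TCP at [0.242, 0.576, 0.223] pointing down, gripper open.
Joint ranges: [-2.6, 2.6], [-0.5, 2.12], [-1.47, 1.34], [0.16, 2.42], [-1.27, 4.41], [0.06, 2.06], [-2.6, 2.6]. Speed limits (rad/s): [2.22, 2.22, 2.79, 2.79, 3.14, 3.14, 3.14].

## Interface

Orientations are given as [roll, pitch, yaw] about the fixed x, y, z axes, in that order (R = Rz(yaw) Ry(pitch) Rx(roll)).
In Python, from station import state, grab_frame, close_job, search_frame gives the robot as it stands. The module is installed in compiled form; this text tells all that it offers.
- The arm moves only by the tool arm_command, never from a script. Its argument "steps" is a list of rows, each an object of numbers: "rx", "ry", "rz": the turn, a rotation vector about the tool's x, y, z in units of 6 degrees (1.0 is 6 degrees); "x", "y", "z": the shift along the tool's x, y, z in units of 25 mm (1.0 is 25 mm); "gripper": the finger opening in mm, from 0 to 87. A call has 1 to 5 rows; each row shifts and turns the commanded pose from where the row before left it, along the tool's axes as they then stand; what a row does not reach is not made up. A row lasts 1/12 s, in which the tool goes at most 41.7 mm and 7.16 degrees, less where a joint would pass 70% of its speed; a pose out of reach is approached as far as the arm can. A call is refused whole if a number of a shift passes 1 or a number of a turn 1, either way. A call with a gripper value outside its range is refused whole. The fingers move at their own pace and stop on an object; the grip force is fixed at half the most. Time passes only in rows, so rows that do not move let the fingers close. It gives the time, the measured TCP pose, the force, the opening and the grip force at its end, in the units of the state.
- state(): the state, without advancing time (a new reading comes with each control period).
- grab_frame(name): name is "side" or "top"; returns a dict with "image" (480x640x3 uint8, red, green, blue), "K" (3x3 intrinsics, pixels), "k1" (the pictures are not rectified: a ray, as slopes to the right and down, at radius r is drawn at 1 + k1 r^2 times it, then the intrinsics apply), "position" and "attitude" of the camera in the world. Camera axes: x right, y down, z forward; pixel columns grow to the right and rows downward; lengths in m; the calibration is good to about 2 mm. A picture is of the moment at which its call begins. There is no depth.
- close_job(): hands the job in; it is judged then, once.
Trained networks look in the newest picture that a camera, given by its name, has taken for a name from the list of things; names that differ only in an ending like _2 or _b are one class to them, and where a whole thing is asked for, a point or a joint stands for the part that bears it (a point fixed in the world has none). Each returns a list of dicts, best first, with "p" (0 to 1); they miss things now and then, are a little off and sometimes report something else, mostly with a low value. They report only what shows in the picture. A call takes as long as a camera call.
- search_frame(query, camera): "rect" ([left, top, right, bottom] in pixels, round what is visible of it).
The state is a dict: "time_s": time; "joints": joint angles; "joint_vel": joint speeds; "joint_torque": joint torques, N m; "ee_pos": TCP position; "eef_rot": TCP orientation; "force": force on the tool from outside, world axes, zero at the start; "moment": the same for the moment, N m; "width": finger opening in m; "grasp_force": force on a finger pad.
Only numpy, scipy, OpenCV 4.12 (cv2) and the standard library are available. Lean on these libraries where they do the work, as an engineer would, in place of code of your own. Each camera call takes 0.05 s, during which the arm holds its last target. There are 200 camera calls.

## Task

Take the comb rake from its stand, set its teeth on the flat near end of the tray behind the heap of steel stirring rods, and slowly comb the rods away from that end, across all the grooves until the teeth reach the last one, so that every rod drops into a groove and lies parallel with the others. Keep the teeth lightly on the tray all the way (the grooved part slopes down by an unknown amount, so follow it by feel) and never press with more than about 1 kg; do not touch the rods with the fingers. Then stand the rake upright back in its stand and let go, leaving the glassware and the booklet around it where they are.

Things in the scene. Friction and masses are not known exactly. Their poses are not given: they have to be found in the camera images.
- tray: Fixed off-white tray, 276 mm long (its x, flat near end at -128 mm to grooved far end at +148 mm), 128 mm wide (y), walls 46 mm high, 116 mm apart inside. Origin: on the underside, mid-width, 10 mm short of mid-length. Flat apron, top at z = 26 mm, from x = -120 to +16 mm; the rods lie heaped on it. Beyond it lies the grooved bed up to the far wall, whose inside face is at x = +140 mm.
- bed_edge (a point): On the tray, at the apron's far edge (x = 16.5 mm, z = 26 mm), axes as the tray's: where the aluminium bed is hinged. The bed is held stiffly at a slope not reported: it falls away towards the far wall by 0.5 to 8.5 mm per 100 mm. Eight straight grooves along y, 10 mm wide, 9 mm deep, 15 mm apart, first centre 10.5 mm beyond this point. A rod in a groove lies 1 mm below the crests.
- rake: Loose comb rake, 0.2 kg, 116 mm tall. Origin: its centre at the level of the tooth soles; z up, y along the comb, x across it (works either way round). Comb head 22 mm thick (x), 106 mm wide (y), 8 steel teeth 14 mm apart, 26 mm long in x, with flat soles turned up at both ends like skis. The head gives upwards on springs: from 2 N, then 6 N per mm, travel 8 mm.
- rake_grip (a point): Grip point of the rake, 92 mm above its origin, in the handle: an upright black plate 14 mm thick in the rake's x, 44 mm wide in y, from 64 to 116 mm above the soles, above a 96 mm wide cross bar. Grip it from above across the 14 mm. The comb has 5 mm to spare on either side between the tray walls.
- stand: Fixed grey stand for the rake, 54 mm (x) by 134 mm (y), 24 mm high: a trough, inside 38 by 118 mm, whose floor is 5 mm above the worktop. Origin: centre of the underside. The rake stands in it on its teeth, comb along the stand's y, origin over the stand's origin 5 mm up.
- rod_0: Polished stainless stirring rod, 8 mm diameter, 100 mm long, round ends, 30 g, rolls freely. Origin on the surface of the rod below its middle as built (it turns as the rod rolls); x runs along the rod.
- rod_1: Polished stainless stirring rod, 8 mm diameter, 100 mm long, round ends, 30 g, rolls freely. Origin on the surface of the rod below its middle as built (it turns as the rod rolls); x runs along the rod.
- rod_2: Polished stainless stirring rod, 8 mm diameter, 100 mm long, round ends, 30 g, rolls freely. Origin on the surface of the rod below its middle as built (it turns as the rod rolls); x runs along the rod.
- rod_3: Polished stainless stirring rod, 8 mm diameter, 100 mm long, round ends, 30 g, rolls freely. Origin on the surface of the rod below its middle as built (it turns as the rod rolls); x runs along the rod.
- rod_0_mid (a point): Middle of rod_0, on its axis.
- rod_1_mid (a point): Middle of rod_1, on its axis.
- rod_2_mid (a point): Middle of rod_2, on its axis.
- rod_3_mid (a point): Middle of rod_3, on its axis.
- beaker: Loose clear beaker, 70 mm wide, 87 mm high; leave it alone. Origin: centre of the underside.
- petri: Loose petri dish, 60 mm wide, 15 mm high; leave it alone. Origin: centre of the underside.
- tissue: Loose booklet of lens tissue, 100x72x13 mm; leave it alone. Origin: centre of the underside.

How it is judged:
By the outcome, as a careful person would: the job done as asked, in the order asked, and still so for the second after the job is handed in, with the robot touching nothing.
It also fails if it takes over 67 s, if anything falls off the work surface, if the arm or the gripper's body presses on something with over 40 N, if the wrist force passes 120 N, or if a joint passes its speed limit or range.

## Working session

There is one attempt and no reset: what is moved stays moved. The work goes in short steps, Python scripts to look and compute and a tool call to move; the robot and the scene stay as the last step left them, time stands still between calls to the robot, and variables do not carry over. Pictures are saved under pics/ and viewed, at most 11 in all, crops included, and the job is handed in when it is done.

Besides the shell and the picture viewer there is one more tool, called after ">>>" as name(argument=value, ...) on one line, values as JSON. arm_command: Moves the arm, as the interface text tells. Its arguments: {"type":"object","properties":{"steps":{"type":"array","items":{"type":"object","properties":{"rx":{"type":"number"},"ry":{"type":"number"},"rz":{"type":"number"},"x":{"type":"number"},"y":{"type":"number"},"z":{"type":"number"},"gripper":{"type":"number"}}}}},"required":["steps"]}

```bash
mkdir -p pics; python3 - <<'E'
from station import *
import cv2,numpy as np
print(state())
for c in("top","side"):
    f=grab_frame(c); cv2.imwrite(f"pics/{c}0.png",f["image"][:,:,::-1]); print(c,f["K"],f["k1"],f["position"],f["attitude"])
    for q in("tray","rake","stand","beaker","petri","tissue","rod_0"):
        print(q,[(np.round(d["rect"],1).tolist(),round(d["p"],2)) for d in search_frame(q,c)][:5])
E
```

```text
{'time_s': 0.0, 'joints': array([-1.19559421,  0.33286449, -0.06470135,  1.46095522,  0.02160409,
        1.34989486, -0.08848993]), 'joint_vel': array([ 6.56857202e-04,  8.13417110e-05, -1.00665449e-05, -3.53697485e-04,
       -5.03327434e-05,  5.40680816e-04, -5.53132659e-04]), 'joint_torque': array([ 8.73724621e-04, -6.23261833e+01,  2.51958228e-02, -3.89897597e+01,
       -6.12668158e-02,  3.99798166e-02,  1.81242654e-04]), 'ee_pos': array([0.24197487, 0.57583199, 0.22175192]), 'eef_rot': array([-3.14016816e+00,  7.03383769e-05,  2.74382411e+00]), 'force': array([-0.04892072, -0.39104184,  0.18151349]), 'moment': array([-0.02395722, -0.01196026, -0.03038611]), 'grasp_force': 0.0, 'width': 0.086925688235142}
top [[617.8383678    0.         312.83911809]
 [  0.         617.8383678  242.60193141]
 [  0.           0.           1.        ]] -0.07989511112418213 [0.33348221 0.39287037 0.92461477] [-2.89901582 -0.00331762 -1.51099869]
tray [([329.4, 215.8, 434.4, 406.9], 0.98)]
rake [([264.8, 233.9, 284.5, 309.4], 0.76)]
stand [([254.3, 231.1, 294.3, 317.8], 0.8)]
beaker [([181.8, 200.6
[... 378 characters left out ...]
], 0.55)]
side [[515.94882839   0.         316.95793658]
 [  0.         515.94882839 242.1180857 ]
 [  0.           0.           1.        ]] 0.01295382433947558 [0.15856208 0.95201819 0.61839827] [-2.2557788   0.01360762 -2.53477441]
tray [([313.1, 194.3, 476.5, 278.5], 0.81)]
rake [([293.5, 240.4, 354.3, 313.3], 0.57)]
stand [([407.8, 231.2, 416.0, 244.5], 0.72), ([281.8, 266.8, 364.5, 327.7], 0.6)]
beaker [([231.8, 270.6, 281.5, 339.2], 0.79), ([312.9, 195.5, 473.1, 278.5], 0.62), ([238.9, 229.1, 269.1, 253.1], 0.41)]
petri [([239.7, 227.7, 270.0, 250.1], 0.66)]
tissue [([364.1, 314.8, 435.0, 371.0], 0.56)]
rod_0 [([406.5, 231.4, 416.2, 245.6], 0.62), ([392.1, 229.7, 404.0, 243.0], 0.54)]
```

```bash
python3 - <<'E'
import cv2
a=cv2.imread("pics/top0.png")[120:430,170:450]; cv2.imwrite("pics/t1.png",cv2.resize(a,None,fx=1.9,fy=1.9,interpolation=2))
a=cv2.imread("pics/side0.png")[180:390,220:490]; cv2.imwrite("pics/s1.png",cv2.resize(a,None,fx=2.8,fy=2.8,interpolation=2))
E
```

```text
(no output)
```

View pics/t1.png

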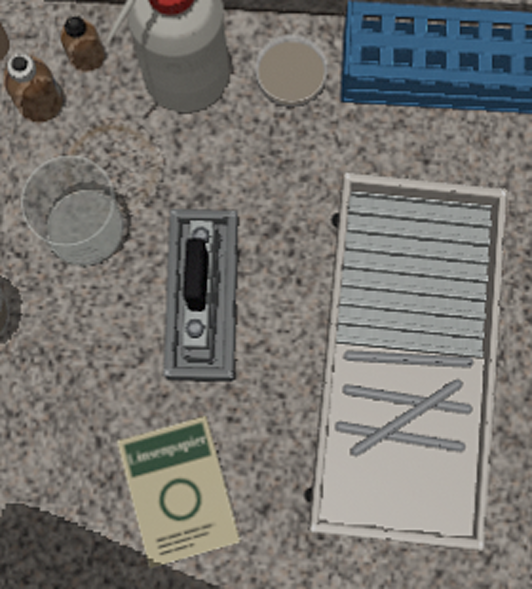

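View pics/s1.png

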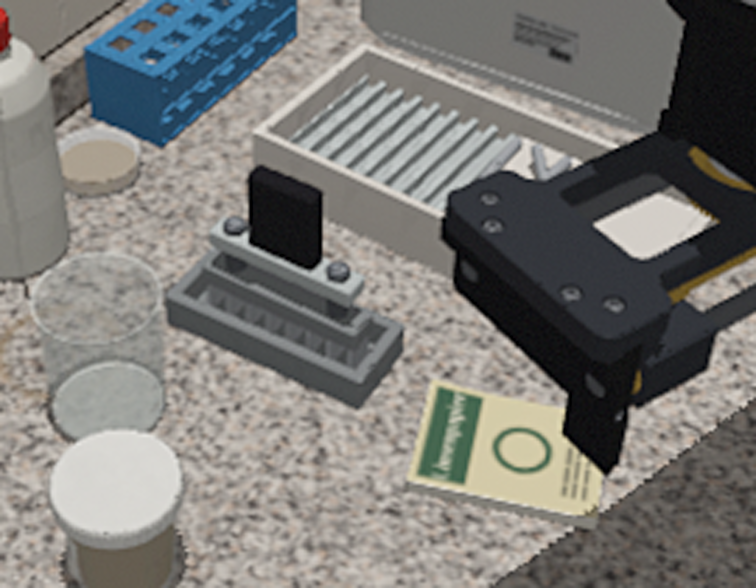

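```bash
cat > h.py <<'E'
import numpy as np,cv2
from scipy.spatial.transform import Rotation as R
from scipy.optimize import least_squares
C={"top":(617.838,312.839,242.602,-0.079895,[0.33348221,0.39287037,0.92461477],[-2.89901582,-0.00331762,-1.51099869]),
"side":(515.949,316.958,242.118,0.012954,[0.15856208,0.95201819,0.61839827],[-2.2557788,0.01360762,-2.53477441])}
def proj(c,P):
    f,cx,cy,k,p,a=C[c]; q=R.from_euler("xyz",a).inv().apply(np.atleast_2d(P)-p)
    s=q[:,:2]/q[:,2:]; s=s*(1+k*(s**2).sum(1,keepdims=True)); return s*f+[cx,cy]
def back(c,uv,z):
    return least_squares(lambda v:(proj(c,[v[0],v[1],z])-uv).ravel(),[.5,.3]).x
def place(P,x,y,yaw):
    P=np.atleast_2d(P).astype(float); r=R.from_euler("z",yaw).apply(P); return r+[x,y,0]
def fit(obs,x0):  # obs list (cam,P,uv)
    g=lambda v:np.concatenate([(proj(c,place(P,*v))-uv).ravel() for c,P,uv in obs])
    return least_squares(g,x0,loss="soft_l1")
E
cat > fit.py <<'E'
from h import *
T=lambda u:np.array(u)/1.9+[170,120]
S=lambda u:np.array(u)/2.8+[220,180]
for c in [(347,176),(505,190),(482,548),(313,530)]: print("tray",back("top",T(c),.046))
for c in [(171,211),(237,211),(234,379),(165,378)]: print("stand",back("top",T(c),.024))
for c in [(168,297),(360,383+ -8),(403,328)]: print("standside",back("side",S(c),.024))
for c in [(365,48),(256,131)]: print("trayside",back("side",S(c),.046))
for r in [(349.9,324.4,417.3,338.8),(357.3,320.7,411.4,360.6),(347.5,346.3,411.6,356.0),(352.4,301.7,418.,310.6)]: print(back("top",[(r[0]+r[2])/2,(r[1]+r[3])/2],.03))
E
python3 fit.py
```

```text
tray [0.59999131 0.34675206]
tray [0.59623635 0.22285645]
tray [0.32372975 0.23550937]
tray [0.32973966 0.35932819]
stand [0.56921263 0.48387396]
stand [0.57238316 0.43153845]
stand [0.43908699 0.4249565 ]
stand [0.43660113 0.47791575]
standside [0.56545804 0.48708523]
standside [0.43875861 0.476423  ]
standside [0.43766809 0.43171084]
trayside [0.589609   0.22995127]
trayside [0.59807869 0.35019726]
[0.42861739 0.29318363]
[0.41567459 0.291647  ]
[0.40028915 0.29801317]
[0.46575343 0.29212608]
```

```bash
cat > fit2.py <<'E'
from h import *
import sys
def rect(x0,x1,y0,y1,z): return np.array([(x0,y0,z),(x1,y0,z),(x1,y1,z),(x0,y1,z)])
TR=[rect(-.128,.148,-.064,.064,.046),rect(-.12,.14,-.058,.058,.046)]
ST=[rect(-.027,.027,-.067,.067,.024),rect(-.019,.019,-.059,.059,.024)]
def pts(rs,n=40):
    return np.vstack([r[i]+(r[(i+1)%4]-r[i])*np.linspace(.05,.95,n)[:,None] for r in rs for i in range(4)])
def efit(img,cam,rs,x0):
    g=cv2.GaussianBlur(cv2.cvtColor(img,cv2.COLOR_BGR2GRAY).astype(np.float32),(0,0),.8)
    m=np.hypot(cv2.Sobel(g,5,1,0),cv2.Sobel(g,5,0,1)); m=np.minimum(m,150)
    P=pts(rs)
    def cost(v):
        uv=proj(cam,place(P,*v)).astype(np.float32)
        return -cv2.remap(m,uv[None,:,0].copy(),uv[None,:,1].copy(),1).mean()
    best=min(((cost([x0[0]+a,x0[1]+b,x0[2]+c]),x0[0]+a,x0[1]+b,x0[2]+c) for a in np.arange(-.009,.0091,.001) for b in np.arange(-.009,.0091,.001) for c in np.arange(-.03,.031,.006)))
    from scipy.optimize import minimize
    r=minimize(cost,best[1:],method="Nelder-Mead",options=dict(initial_simplex=np.array(best[1:])+np.vstack([[0,0,0],np.diag([.002,.002,.006])])))
    return r.x,r.fun
def draw(img,cam,rs,v,col,k):
    for r in rs:
        q=np.round(proj(cam,place(r,*v))*k).astype(int); cv2.polylines(img,[q],True,col,1)
if __name__=="__main__":
    for cam in("top","side"):
        img=cv2.imread(f"pics/{cam}0.png"); big=cv2.resize(img,None,fx=2.4,fy=2.4,interpolation=2)
        for rs,x0,col in((TR,[.4524,.2926,-.046],(0,0,255)),(ST,[.5035,.4555,-1.524],(0,200,0))):
            v,f=efit(img,cam,rs,x0); print(cam,v,f); draw(big,cam,rs,v,col,2.4)
        o=big[420:1000,580:1080] if cam=="top" else big[450:800,660:1150]
        cv2.imwrite(f"pics/{cam}_fit.png",o)
E
python3 fit2.py; python3 -c "
import cv2,numpy as np
a=cv2.imread('pics/top_fit.png')
cv2.imwrite('pics/tf.png',a)"
```

```text
top [ 0.45326797  0.29765474 -0.0418755 ] -125.2010498046875
top [ 0.4994948   0.44928123 -1.52275169] -102.99732971191406
side [ 0.4518896   0.29359048 -0.04162097] -93.1849365234375
side [ 0.50409408  0.45618383 -1.5455672 ] -117.01493072509766
```

View pics/tf.png

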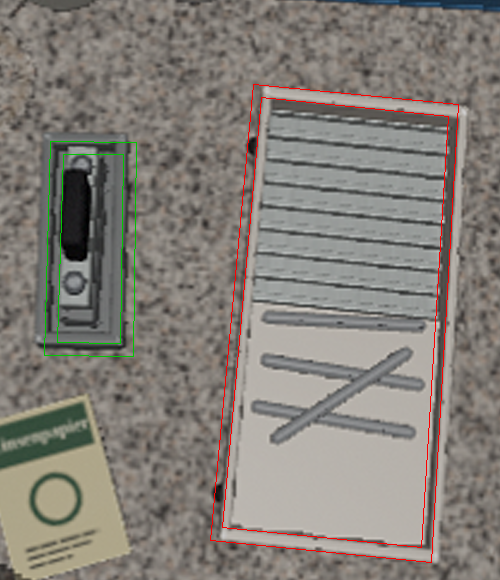

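```bash
sed -i 's/-.009,.0091,.001/-.003,.0031,.001/g; s/-.03,.031,.006/-.012,.0121,.006/' fit2.py; sed -i 's/\.2926,-\.046/.2916,-.0435/' fit2.py; python3 fit2.py
```

```text
top [ 0.45409504  0.29221915 -0.04291011] -122.633544921875
top [ 0.50701579  0.45746546 -1.52278671] -89.76993560791016
side [ 0.45183764  0.29353514 -0.04138763] -93.19633483886719
side [ 0.50410025  0.45620666 -1.54749451] -117.0177993774414
```

View pics/top_fit.png

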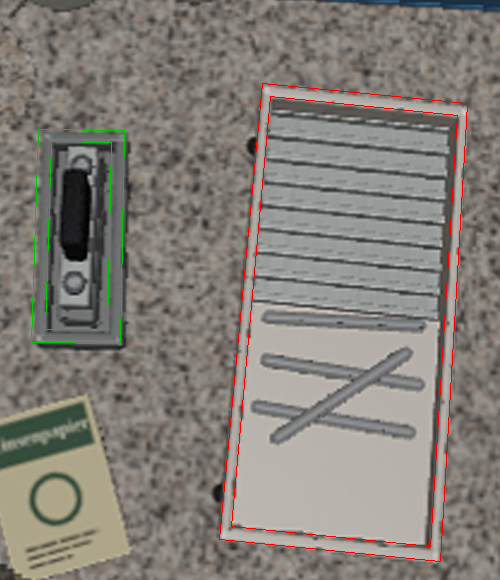

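>>> arm_command(steps=[{"rz":-0.84,"gripper":60},{"rz":-0.84},{"rz":-0.84},{"rz":-0.84},{"rz":-0.84}])

```text
$.steps[0]: bad value
```

>>> arm_command(steps=[{"x":-0.86,"y":-0.44},{"x":-0.86,"y":-0.44},{"x":-0.86,"y":-0.44},{"x":-0.86,"y":-0.44},{"x":-0.86,"y":-0.44}])

```text
$.steps[0]: bad value
```

>>> arm_command(steps=[{"x":-0.86,"y":-0.44},{"x":-0.86,"y":-0.44},{"x":-0.86,"y":-0.44},{"x":-0.86,"y":-0.44},{"x":-0.86,"y":-0.44}])

```text
$.steps[0]: bad value
```

>>> arm_command(steps=[{"x":-0.86,"y":-0.44},{"x":-0.86,"y":-0.44},{},{}])

```text
$.steps[0]: bad value
```

>>> arm_command(steps=[{"x":0,"y":0,"z":0,"rx":0,"ry":0,"rz":-0.84,"gripper":60},{"x":0,"y":0,"z":0,"rx":0,"ry":0,"rz":-0.84,"gripper":60},{"x":0,"y":0,"z":0,"rx":0,"ry":0,"rz":-0.84,"gripper":60},{"x":0,"y":0,"z":0,"rx":0,"ry":0,"rz":-0.84,"gripper":60},{"x":0,"y":0,"z":0,"rx":0,"ry":0,"rz":-0.84,"gripper":60}])

```text
time_s: 1.22
ee_pos: [0.2421, 0.5762, 0.2226]
eef_rot: [3.142, 0.0, -3.095]
force: [-0.0, -0.2, -0.0]
width: 0.0635
grasp_force: 0.0
```

>>> arm_command(steps=[{"x":-0.86,"y":-0.44,"z":0,"rx":0,"ry":0,"rz":0,"gripper":60},{"x":-0.86,"y":-0.44,"z":0,"rx":0,"ry":0,"rz":0,"gripper":60},{"x":-0.86,"y":-0.44,"z":0,"rx":0,"ry":0,"rz":0,"gripper":60},{"x":-0.86,"y":-0.44,"z":0,"rx":0,"ry":0,"rz":0,"gripper":60},{"x":-0.86,"y":-0.44,"z":0,"rx":0,"ry":0,"rz":0,"gripper":60}])

```text
time_s: 1.63
ee_pos: [0.3529, 0.5252, 0.2227]
eef_rot: [3.141, 0.0, -3.1]
force: [0.8, 0.8, 0.1]
width: 0.0601
grasp_force: 0.0
```

>>> arm_command(steps=[{"x":-0.86,"y":-0.44,"z":0,"rx":0,"ry":0,"rz":0,"gripper":60},{"x":-0.86,"y":-0.44,"z":0,"rx":0,"ry":0,"rz":0,"gripper":60},{"x":-0.86,"y":-0.44,"z":0,"rx":0,"ry":0,"rz":0,"gripper":60},{"x":-0.86,"y":-0.44,"z":0,"rx":0,"ry":0,"rz":0,"gripper":60},{"x":-0.86,"y":-0.44,"z":0,"rx":0,"ry":0,"rz":0,"gripper":60}])

```text
time_s: 2.05
ee_pos: [0.4626, 0.4748, 0.2226]
eef_rot: [3.141, 0.0, -3.099]
force: [-0.2, 0.8, 0.5]
width: 0.0599
grasp_force: 0.0
```

>>> arm_command(steps=[{"x":-0.86,"y":-0.44,"z":0,"rx":0,"ry":0,"rz":0,"gripper":60},{"x":-0.86,"y":-0.44,"z":0,"rx":0,"ry":0,"rz":0,"gripper":60},{"x":0,"y":0,"z":0.4,"rx":0,"ry":0,"rz":0,"gripper":60},{"x":0,"y":0,"z":0.8,"rx":0,"ry":0,"rz":0,"gripper":60},{"x":0,"y":0,"z":0.8,"rx":0,"ry":0,"rz":0,"gripper":60}])

```text
time_s: 2.47
ee_pos: [0.506, 0.4553, 0.1724]
eef_rot: [3.14, 0.001, -3.1]
force: [-0.5, -0.1, -0.6]
width: 0.06
grasp_force: 0.0
```

>>> arm_command(steps=[{"x":0,"y":0,"z":0.4,"rx":0,"ry":0,"rz":0,"gripper":60},{"x":0,"y":0,"z":0,"rx":0,"ry":0,"rz":0,"gripper":60},{"x":0,"y":0,"z":0,"rx":0,"ry":0,"rz":0,"gripper":60}])

```text
time_s: 2.72
ee_pos: [0.5051, 0.4553, 0.1626]
eef_rot: [-3.141, -0.0, -3.099]
force: [0.6, -0.6, -0.4]
width: 0.0598
grasp_force: 0.0
```

```bash
python3 - <<'E'
from station import *
import cv2
s=state();print(s["time_s"],s["ee_pos"],s["eef_rot"],s["force"])
t=grab_frame("top")["image"][:,:,::-1];u=grab_frame("side")["image"][:,:,::-1]
cv2.imwrite("pics/t2.png",t);cv2.imwrite("pics/s2.png",u)
import numpy as np
a=cv2.resize(t[200:350,200:320],None,fx=3,fy=3);b=cv2.resize(u[170:345,220:420],None,fx=2.57,fy=2.57)[:450]
cv2.imwrite("pics/c2.png",np.hstack([a[:449],b[:449]]))
E
```

```text
2.7167 [0.50513706 0.45531586 0.1626436 ] [-3.14132397e+00 -4.41326139e-04 -3.09923385e+00] [ 0.61249716 -0.6428395  -0.44868752]
```

View pics/c2.png

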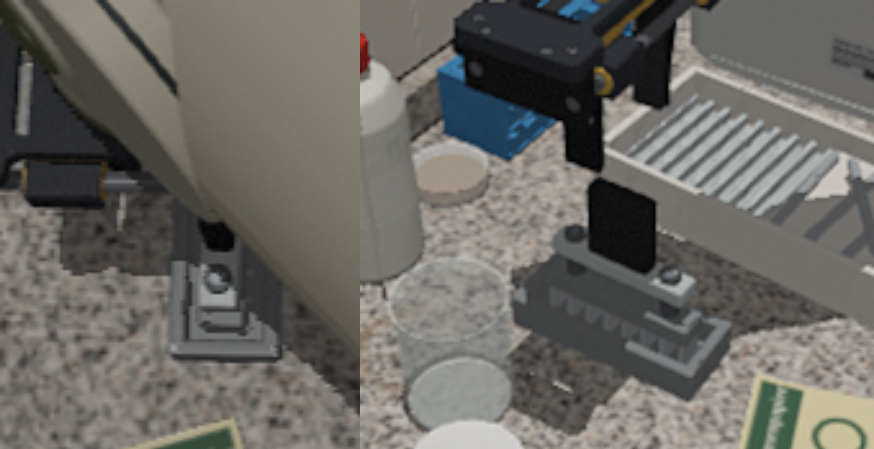

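```bash
python3 - <<'E'
from h import *
w=lambda a,b:np.array([(a-360)/2.57+220,b/2.57+170])
print("handle top",back("side",w(623,187),.121))
print("plate corners",[back("side",w(*c),.121) for c in((590,182),(655,200))])
print(proj("side",[.5051,.4553,.1626])) ; print(w(590,168),w(655,107),(w(590,168)+w(655,107))/2)
E
```

```text
handle top [0.50367902 0.4523953 ]
plate corners [array([0.52263815, 0.45944476]), array([0.48137661, 0.45189075])]
[[320.22098612 221.54059053]]
[309.49416342 235.36964981] [334.78599222 211.63424125] [322.14007782 223.50194553]
```

>>> arm_command(steps=[{"x":0,"y":0,"z":0.6,"rx":0,"ry":0,"rz":0,"gripper":60},{"x":0,"y":0,"z":0.6,"rx":0,"ry":0,"rz":0,"gripper":60},{"x":0,"y":0,"z":0.6,"rx":0,"ry":0,"rz":0,"gripper":60},{"x":0,"y":0,"z":0.6,"rx":0,"ry":0,"rz":0,"gripper":60},{"x":0,"y":0,"z":0.6,"rx":0,"ry":0,"rz":0,"gripper":60}])

```text
time_s: 3.23
ee_pos: [0.506, 0.4559, 0.0885]
eef_rot: [3.14, 0.002, -3.099]
force: [-0.4, -0.2, -0.3]
width: 0.0597
grasp_force: 0.0
```

>>> arm_command(steps=[{"x":0,"y":0,"z":0.38,"rx":0,"ry":0,"rz":0,"gripper":40},{"x":0,"y":0,"z":0,"rx":0,"ry":0,"rz":0,"gripper":40},{"x":0,"y":0,"z":0,"rx":0,"ry":0,"rz":0,"gripper":22},{"x":0,"y":0,"z":0,"rx":0,"ry":0,"rz":0,"gripper":22},{"x":0,"y":0,"z":0,"rx":0,"ry":0,"rz":0,"gripper":22}])

```text
time_s: 3.65
ee_pos: [0.506, 0.4558, 0.0795]
eef_rot: [3.14, 0.002, -3.1]
force: [-0.1, -0.5, -0.2]
width: 0.0345
grasp_force: 0.0
```

>>> arm_command(steps=[{"x":0,"y":0,"z":0.05,"rx":0,"ry":0,"rz":0,"gripper":22},{"x":0,"y":0,"z":0,"rx":0,"ry":0,"rz":0,"gripper":18},{"x":0,"y":0,"z":0,"rx":0,"ry":0,"rz":0,"gripper":0},{"x":0,"y":0,"z":0,"rx":0,"ry":0,"rz":0,"gripper":0},{"x":0,"y":0,"z":0,"rx":0,"ry":0,"rz":0,"gripper":0}])

```text
time_s: 4.07
ee_pos: [0.5055, 0.4553, 0.077]
eef_rot: [3.141, 0.0, -3.1]
force: [0.3, 1.0, 0.7]
width: 0.0136
grasp_force: 30.0
```

>>> arm_command(steps=[{"x":0,"y":0,"z":0,"rx":0,"ry":0,"rz":0,"gripper":0},{"x":0,"y":0,"z":0,"rx":0,"ry":0,"rz":0,"gripper":0},{"x":0,"y":0,"z":0,"rx":0,"ry":0,"rz":0,"gripper":0}])

```text
time_s: 4.32
ee_pos: [0.5055, 0.4552, 0.0769]
eef_rot: [3.141, 0.0, -3.1]
force: [-0.6, 0.2, 1.3]
width: 0.0137
grasp_force: 30.0
```

>>> arm_command(steps=[{"x":0,"y":0,"z":-0.2,"rx":0,"ry":0,"rz":0,"gripper":0},{"x":0,"y":0,"z":-0.5,"rx":0,"ry":0,"rz":0,"gripper":0},{"x":0,"y":0,"z":-0.8,"rx":0,"ry":0,"rz":0,"gripper":0},{"x":0,"y":0,"z":-0.8,"rx":0,"ry":0,"rz":0,"gripper":0},{"x":0,"y":0,"z":-0.8,"rx":0,"ry":0,"rz":0,"gripper":0}])

```text
time_s: 4.73
ee_pos: [0.5054, 0.455, 0.1561]
eef_rot: [3.142, 0.0, -3.1]
force: [0.6, -0.0, -1.3]
width: 0.0137
grasp_force: 30.0
```

>>> arm_command(steps=[{"x":0.4,"y":-0.38,"z":0,"rx":0,"ry":0,"rz":0,"gripper":0},{"x":0.79,"y":-0.76,"z":0,"rx":0,"ry":0,"rz":0,"gripper":0},{"x":0.79,"y":-0.76,"z":0,"rx":0,"ry":0,"rz":0,"gripper":0},{"x":0.79,"y":-0.76,"z":0,"rx":0,"ry":0,"rz":0,"gripper":0},{"x":0.79,"y":-0.76,"z":0,"rx":0,"ry":0,"rz":0,"gripper":0}])

```text
time_s: 5.15
ee_pos: [0.4193, 0.3651, 0.1551]
eef_rot: [3.141, 0.001, -3.1]
force: [0.0, 0.2, -1.4]
width: 0.0135
grasp_force: 30.0
```

>>> arm_command(steps=[{"x":0.79,"y":-0.76,"z":0,"rx":0,"ry":0,"rz":0,"gripper":0},{"x":0.79,"y":-0.76,"z":0,"rx":0,"ry":0,"rz":0,"gripper":0},{"x":0.79,"y":-0.76,"z":0,"rx":0,"ry":0,"rz":0,"gripper":0},{"x":0.4,"y":-0.38,"z":0,"rx":0,"ry":0,"rz":0,"gripper":0},{"x":0,"y":0,"z":0,"rx":0,"ry":0,"rz":0,"gripper":0}])

```text
time_s: 5.57
ee_pos: [0.3523, 0.2948, 0.1553]
eef_rot: [3.142, 0.0, -3.1]
force: [1.0, -0.7, -0.8]
width: 0.0136
grasp_force: 30.0
```

>>> arm_command(steps=[{"x":0,"y":0,"z":0,"rx":0,"ry":0,"rz":0.5,"gripper":0},{"x":0,"y":0,"z":0,"rx":0,"ry":0,"rz":0.99,"gripper":0},{"x":0,"y":0,"z":0,"rx":0,"ry":0,"rz":0.99,"gripper":0},{"x":0,"y":0,"z":0,"rx":0,"ry":0,"rz":0.99,"gripper":0},{"x":0,"y":0,"z":0,"rx":0,"ry":0,"rz":0.99,"gripper":0}])

```text
time_s: 5.98
ee_pos: [0.3542, 0.2972, 0.1552]
eef_rot: [3.14, 0.0, 2.712]
force: [-0.3, 0.1, -1.7]
width: 0.0138
grasp_force: 30.0
```

>>> arm_command(steps=[{"x":0,"y":0,"z":0,"rx":0,"ry":0,"rz":0.99,"gripper":0},{"x":0,"y":0,"z":0,"rx":0,"ry":0,"rz":0.99,"gripper":0},{"x":0,"y":0,"z":0,"rx":0,"ry":0,"rz":0.99,"gripper":0},{"x":0,"y":0,"z":0,"rx":0,"ry":0,"rz":0.99,"gripper":0},{"x":0,"y":0,"z":0,"rx":0,"ry":0,"rz":0.99,"gripper":0}])

```text
time_s: 6.4
ee_pos: [0.3542, 0.2972, 0.1551]
eef_rot: [3.141, -0.0, 2.193]
force: [0.5, 0.6, -2.2]
width: 0.0136
grasp_force: 30.0
```

>>> arm_command(steps=[{"x":0,"y":0,"z":0,"rx":0,"ry":0,"rz":0.99,"gripper":0},{"x":0,"y":0,"z":0,"rx":0,"ry":0,"rz":0.99,"gripper":0},{"x":0,"y":0,"z":0,"rx":0,"ry":0,"rz":0.99,"gripper":0},{"x":0,"y":0,"z":0,"rx":0,"ry":0,"rz":0.99,"gripper":0},{"x":0,"y":0,"z":0,"rx":0,"ry":0,"rz":0.99,"gripper":0}])

```text
time_s: 6.82
ee_pos: [0.3542, 0.2972, 0.1551]
eef_rot: [3.141, -0.001, 1.675]
force: [0.5, 0.0, -2.5]
width: 0.0137
grasp_force: 30.0
```

>>> arm_command(steps=[{"x":0,"y":0,"z":0,"rx":0,"ry":0,"rz":0.5,"gripper":0},{"x":0,"y":0,"z":0,"rx":0,"ry":0,"rz":0,"gripper":0},{"x":0,"y":0,"z":0,"rx":0,"ry":0,"rz":0,"gripper":0}])

```text
time_s: 7.07
ee_pos: [0.3541, 0.2971, 0.1549]
eef_rot: [3.141, -0.001, 1.63]
force: [0.3, 0.9, -3.1]
width: 0.014
grasp_force: 30.0
```

```bash
python3 - <<'E'
from station import *
import cv2,numpy as np
s=state();print(s["time_s"],s["ee_pos"],s["eef_rot"],s["force"],s["joints"])
t=grab_frame("top")["image"][:,:,::-1];u=grab_frame("side")["image"][:,:,::-1]
cv2.imwrite("pics/t3.png",t);cv2.imwrite("pics/s3.png",u)
a=cv2.resize(t[200:425,300:460],None,fx=2,fy=2);b=cv2.resize(u[170:320,290:510],None,fx=2,fy=2)
c=np.zeros((450,760,3),np.uint8);c[:,:320]=a;c[:300,320:]=b;cv2.imwrite("pics/c3.png",c)
E
```

```text
7.0667 [0.35406076 0.29707098 0.1548589 ] [ 3.14102519e+00 -5.48883508e-04  1.62961629e+00] [ 0.27450155  0.94120553 -3.08043492] [-8.03111061e-01  2.70279483e-02  6.19413889e-03  1.96397020e+00
 -2.09920603e-04  1.14980591e+00 -7.38013728e-01]
```

View pics/c3.png

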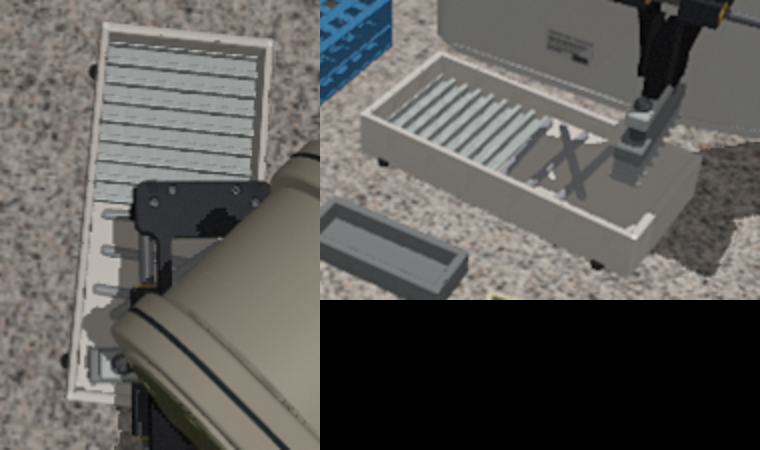

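>>> arm_command(steps=[{"x":0,"y":0,"z":0,"rx":0,"ry":0,"rz":0.48,"gripper":0},{"x":0,"y":0,"z":0.3,"rx":0,"ry":0,"rz":0.48,"gripper":0},{"x":0,"y":0,"z":0.6,"rx":0,"ry":0,"rz":0,"gripper":0},{"x":0,"y":0,"z":0.4,"rx":0,"ry":0,"rz":0,"gripper":0},{"x":0,"y":0,"z":0,"rx":0,"ry":0,"rz":0,"gripper":0}])

```text
time_s: 7.58
ee_pos: [0.3528, 0.2958, 0.1199]
eef_rot: [-3.139, 0.002, 1.528]
force: [-0.4, -0.5, -1.6]
width: 0.0137
grasp_force: 30.0
```

```bash
python3 - <<'E'
from station import *
from fit2 import *
s=state();print(s["time_s"],s["ee_pos"],s["eef_rot"],s["force"],s["moment"])
t=grab_frame("top")["image"][:,:,::-1];u=grab_frame("side")["image"][:,:,::-1]
cv2.imwrite("pics/t4.png",t);cv2.imwrite("pics/s4.png",u)
S=np.ascontiguousarray(cv2.imread("pics/s4.png")); print("stand side",efit(S,"side",ST,[.504,.456,-1.53]))
a=cv2.resize(t[340:420,325:425],None,fx=4,fy=4,interpolation=2);b=cv2.resize(u[190:310,390:490],None,fx=4,fy=4,interpolation=2)
c=np.zeros((480,800,3),np.uint8);c[:320,:400]=a;c[:,400:]=b;cv2.imwrite("pics/c4.png",c)
E
```

```text
7.5833 [0.35276859 0.29575216 0.11987483] [-3.13931448e+00  2.46782876e-03  1.52832660e+00] [-0.42402418 -0.5143713  -1.64711358] [-0.10459263  0.11373912  0.0048165 ]
stand side (array([ 0.50444694,  0.4572999 , -1.52571465]), np.float64(-103.8758773803711))
```

View pics/c4.png

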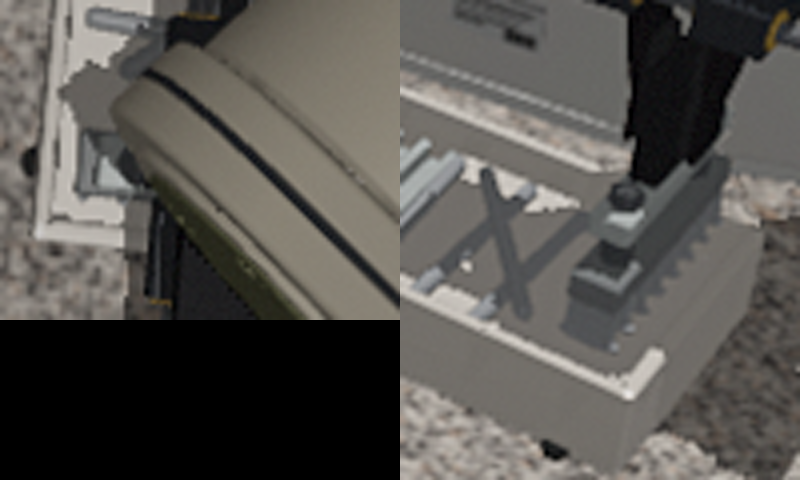

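```bash
python3 - <<'E'
from h import *
o=np.array([.4530,.2929]);c,s=np.cos(-.0425),np.sin(-.0425);M=np.array([[c,s],[-s,c]])
w=lambda a,b:np.array([a/4+325,b/4+340])
for n,p,z in (("headend",(78,165),.068),("headend",(78,165),.078),("barend",(88,165),.112),("rim outer",(46,165),.046),("rim inner",(62,165),.046)):
    print(n,z,M@(back("top",w(*p),z)-o))
print("tcp",M@(np.array([.35277,.29575])-o))
print(w(78,165),proj("top",[*(o+M.T@[-.1,.048]),.112]),proj("top",[*(o+M.T@[-.1,.053]),.073]),proj("top",[*(o+M.T@[-.1,.064]),.046]))
E
```

```text
headend 0.068 [-0.10114999  0.05100598]
headend 0.078 [-0.10141274  0.05151725]
barend 0.112 [-0.10198265  0.05004706]
rim outer 0.046 [-0.10169407  0.06097924]
rim inner 0.046 [-0.10113242  0.05543077]
tcp [-0.10026058 -0.00141107]
[344.5  381.25] [[348.71921203 379.85686292]] [[343.30665195 380.15974591]] [[334.45831157 379.79893488]]
```

>>> arm_command(steps=[{"x":0,"y":0,"z":0.25,"rx":0,"ry":0,"rz":0,"gripper":0},{"x":0,"y":0,"z":0.25,"rx":0,"ry":0,"rz":0,"gripper":0},{"x":0,"y":0,"z":0.2,"rx":0,"ry":0,"rz":0,"gripper":0},{"x":0,"y":0,"z":0,"rx":0,"ry":0,"rz":0,"gripper":0},{"x":0,"y":0,"z":0,"rx":0,"ry":0,"rz":0,"gripper":0}])

```text
time_s: 8.1
ee_pos: [0.3536, 0.2965, 0.104]
eef_rot: [-3.141, 0.0, 1.527]
force: [-0.1, 0.7, -2.7]
width: 0.0137
grasp_force: 30.0
```

>>> arm_command(steps=[{"x":0,"y":0,"z":0.04,"rx":0,"ry":0,"rz":0,"gripper":0},{"x":0,"y":0,"z":0.04,"rx":0,"ry":0,"rz":0,"gripper":0},{"x":0,"y":0,"z":0,"rx":0,"ry":0,"rz":0,"gripper":0}])

```text
time_s: 8.35
ee_pos: [0.3537, 0.2967, 0.1023]
eef_rot: [3.141, -0.0, 1.527]
force: [-0.2, 0.6, -1.6]
width: 0.0139
grasp_force: 30.0
```

>>> arm_command(steps=[{"x":0,"y":0,"z":0.04,"rx":0,"ry":0,"rz":0,"gripper":0},{"x":0,"y":0,"z":0.04,"rx":0,"ry":0,"rz":0,"gripper":0},{"x":0,"y":0,"z":0,"rx":0,"ry":0,"rz":0,"gripper":0}])

```text
time_s: 8.6
ee_pos: [0.3536, 0.2967, 0.1002]
eef_rot: [-3.141, -0.0, 1.527]
force: [-0.1, -0.4, -2.7]
width: 0.0137
grasp_force: 30.0
```

>>> arm_command(steps=[{"x":0,"y":0,"z":0.04,"rx":0,"ry":0,"rz":0,"gripper":0},{"x":0,"y":0,"z":0,"rx":0,"ry":0,"rz":0,"gripper":0}])

```text
time_s: 8.77
ee_pos: [0.3537, 0.2966, 0.0992]
eef_rot: [-3.142, -0.0, 1.527]
force: [0.5, 0.5, -2.1]
width: 0.0138
grasp_force: 30.0
```

>>> arm_command(steps=[{"x":0,"y":0,"z":0.03,"rx":0,"ry":0,"rz":0,"gripper":0},{"x":0,"y":0,"z":0,"rx":0,"ry":0,"rz":0,"gripper":0}])

```text
time_s: 8.93
ee_pos: [0.3537, 0.2967, 0.0984]
eef_rot: [-3.142, -0.0, 1.527]
force: [0.4, -0.4, -1.7]
width: 0.014
grasp_force: 30.0
```

>>> arm_command(steps=[{"x":0,"y":0,"z":0.02,"rx":0,"ry":0,"rz":0,"gripper":0},{"x":0,"y":0,"z":0,"rx":0,"ry":0,"rz":0,"gripper":0}])

```text
time_s: 9.1
ee_pos: [0.3537, 0.2967, 0.098]
eef_rot: [-3.142, -0.0, 1.527]
force: [0.4, 0.3, -2.5]
width: 0.0137
grasp_force: 30.0
```

>>> arm_command(steps=[{"x":0,"y":0,"z":0.015,"rx":0,"ry":0,"rz":0,"gripper":0},{"x":0,"y":0,"z":0,"rx":0,"ry":0,"rz":0,"gripper":0}])

```text
time_s: 9.27
ee_pos: [0.3538, 0.2967, 0.0978]
eef_rot: [3.141, -0.0, 1.527]
force: [-1.3, -1.2, 0.7]
width: 0.0135
grasp_force: 30.0
```

>>> arm_command(steps=[{"x":0,"y":0.02,"z":0.01,"rx":0,"ry":0,"rz":0,"gripper":0},{"x":0,"y":0.04,"z":0,"rx":0,"ry":0,"rz":0,"gripper":0},{"x":0,"y":0.06,"z":0,"rx":0,"ry":0,"rz":0,"gripper":0},{"x":0,"y":0.06,"z":0,"rx":0,"ry":0,"rz":0,"gripper":0},{"x":0,"y":0.06,"z":0,"rx":0,"ry":0,"rz":0,"gripper":0}])

```text
time_s: 9.68
ee_pos: [0.3599, 0.2966, 0.0976]
eef_rot: [3.141, -0.0, 1.527]
force: [-1.4, -0.1, 2.0]
width: 0.0136
grasp_force: 30.0
```

>>> arm_command(steps=[{"x":0,"y":0.06,"z":0,"rx":0,"ry":0,"rz":0,"gripper":0},{"x":0,"y":0.06,"z":0,"rx":0,"ry":0,"rz":0,"gripper":0},{"x":0,"y":0.06,"z":0,"rx":0,"ry":0,"rz":0,"gripper":0},{"x":0,"y":0.06,"z":0,"rx":0,"ry":0,"rz":0,"gripper":0},{"x":0,"y":0.06,"z":0,"rx":0,"ry":0,"rz":0,"gripper":0}])

```text
time_s: 10.1
ee_pos: [0.3673, 0.2962, 0.0975]
eef_rot: [-3.142, -0.0, 1.527]
force: [-2.4, 1.0, 2.4]
width: 0.0138
grasp_force: 30.0
```

>>> arm_command(steps=[{"x":0,"y":0.06,"z":0,"rx":0,"ry":0,"rz":0,"gripper":0},{"x":0,"y":0.06,"z":0,"rx":0,"ry":0,"rz":0,"gripper":0},{"x":0,"y":0.06,"z":0,"rx":0,"ry":0,"rz":0,"gripper":0},{"x":0,"y":0.06,"z":0,"rx":0,"ry":0,"rz":0,"gripper":0},{"x":0,"y":0.06,"z":0,"rx":0,"ry":0,"rz":0,"gripper":0}])

```text
time_s: 10.52
ee_pos: [0.3748, 0.2958, 0.0975]
eef_rot: [3.142, -0.0, 1.527]
force: [-2.4, 0.3, 2.7]
width: 0.0139
grasp_force: 30.0
```

>>> arm_command(steps=[{"x":0,"y":0.06,"z":0,"rx":0,"ry":0,"rz":0,"gripper":0},{"x":0,"y":0.06,"z":0,"rx":0,"ry":0,"rz":0,"gripper":0},{"x":0,"y":0.06,"z":0,"rx":0,"ry":0,"rz":0,"gripper":0},{"x":0,"y":0.06,"z":0,"rx":0,"ry":0,"rz":0,"gripper":0},{"x":0,"y":0.06,"z":0,"rx":0,"ry":0,"rz":0,"gripper":0}])

```text
time_s: 10.93
ee_pos: [0.3823, 0.2954, 0.0974]
eef_rot: [3.142, -0.0, 1.527]
force: [-1.4, -0.5, 3.2]
width: 0.0139
grasp_force: 30.0
```

>>> arm_command(steps=[{"x":0,"y":0.06,"z":0,"rx":0,"ry":0,"rz":0,"gripper":0},{"x":0,"y":0.06,"z":0,"rx":0,"ry":0,"rz":0,"gripper":0},{"x":0,"y":0.06,"z":0,"rx":0,"ry":0,"rz":0,"gripper":0},{"x":0,"y":0.06,"z":0,"rx":0,"ry":0,"rz":0,"gripper":0},{"x":0,"y":0.06,"z":0,"rx":0,"ry":0,"rz":0,"gripper":0}])

```text
time_s: 11.35
ee_pos: [0.3898, 0.2951, 0.0974]
eef_rot: [3.142, -0.0, 1.527]
force: [-1.7, 0.2, 4.3]
width: 0.0139
grasp_force: 30.0
```

>>> arm_command(steps=[{"x":0,"y":0.06,"z":-0.01,"rx":0,"ry":0,"rz":0,"gripper":0},{"x":0,"y":0.06,"z":-0.003,"rx":0,"ry":0,"rz":0,"gripper":0},{"x":0,"y":0.06,"z":0,"rx":0,"ry":0,"rz":0,"gripper":0},{"x":0,"y":0.06,"z":0,"rx":0,"ry":0,"rz":0,"gripper":0},{"x":0,"y":0.06,"z":0,"rx":0,"ry":0,"rz":0,"gripper":0}])

```text
time_s: 11.77
ee_pos: [0.3973, 0.2947, 0.0977]
eef_rot: [-3.142, 0.0, 1.527]
force: [-2.0, 0.7, 1.4]
width: 0.0138
grasp_force: 30.0
```

>>> arm_command(steps=[{"x":0,"y":0.06,"z":0,"rx":0,"ry":0,"rz":0,"gripper":0},{"x":0,"y":0.06,"z":0,"rx":0,"ry":0,"rz":0,"gripper":0},{"x":0,"y":0.06,"z":0,"rx":0,"ry":0,"rz":0,"gripper":0},{"x":0,"y":0.06,"z":0,"rx":0,"ry":0,"rz":0,"gripper":0},{"x":0,"y":0.06,"z":0,"rx":0,"ry":0,"rz":0,"gripper":0}])

```text
time_s: 12.18
ee_pos: [0.4048, 0.2944, 0.0977]
eef_rot: [-3.142, -0.0, 1.527]
force: [-1.4, -0.1, 1.7]
width: 0.014
grasp_force: 30.0
```

>>> arm_command(steps=[{"x":0,"y":0.06,"z":0,"rx":0,"ry":0,"rz":0,"gripper":0},{"x":0,"y":0.06,"z":0,"rx":0,"ry":0,"rz":0,"gripper":0},{"x":0,"y":0.06,"z":0,"rx":0,"ry":0,"rz":0,"gripper":0},{"x":0,"y":0.06,"z":0,"rx":0,"ry":0,"rz":0,"gripper":0},{"x":0,"y":0.06,"z":0,"rx":0,"ry":0,"rz":0,"gripper":0}])

```text
time_s: 12.6
ee_pos: [0.4123, 0.2941, 0.0977]
eef_rot: [3.142, -0.0, 1.527]
force: [-0.8, -0.4, 1.0]
width: 0.0138
grasp_force: 30.0
```

>>> arm_command(steps=[{"x":0,"y":0.06,"z":0.004,"rx":0,"ry":0,"rz":0,"gripper":0},{"x":0,"y":0.06,"z":0,"rx":0,"ry":0,"rz":0,"gripper":0},{"x":0,"y":0.06,"z":0,"rx":0,"ry":0,"rz":0,"gripper":0},{"x":0,"y":0.06,"z":0,"rx":0,"ry":0,"rz":0,"gripper":0},{"x":0,"y":0.06,"z":0,"rx":0,"ry":0,"rz":0,"gripper":0}])

```text
time_s: 13.02
ee_pos: [0.4198, 0.2938, 0.0977]
eef_rot: [3.142, -0.0, 1.527]
force: [-2.3, -0.2, 1.7]
width: 0.0139
grasp_force: 30.0
```

>>> arm_command(steps=[{"x":0,"y":0.06,"z":0,"rx":0,"ry":0,"rz":0,"gripper":0},{"x":0,"y":0.06,"z":0,"rx":0,"ry":0,"rz":0,"gripper":0},{"x":0,"y":0.06,"z":0,"rx":0,"ry":0,"rz":0,"gripper":0},{"x":0,"y":0.06,"z":0,"rx":0,"ry":0,"rz":0,"gripper":0},{"x":0,"y":0.06,"z":0,"rx":0,"ry":0,"rz":0,"gripper":0}])

```text
time_s: 13.43
ee_pos: [0.4273, 0.2934, 0.0976]
eef_rot: [-3.142, -0.0, 1.527]
force: [-0.8, 0.5, 2.4]
width: 0.0139
grasp_force: 30.0
```

>>> arm_command(steps=[{"x":0,"y":0.06,"z":0,"rx":0,"ry":0,"rz":0,"gripper":0},{"x":0,"y":0.06,"z":0,"rx":0,"ry":0,"rz":0,"gripper":0},{"x":0,"y":0.06,"z":0,"rx":0,"ry":0,"rz":0,"gripper":0},{"x":0,"y":0.06,"z":0,"rx":0,"ry":0,"rz":0,"gripper":0},{"x":0,"y":0.06,"z":0,"rx":0,"ry":0,"rz":0,"gripper":0}])

```text
time_s: 13.85
ee_pos: [0.4348, 0.2932, 0.0977]
eef_rot: [3.142, -0.0, 1.527]
force: [-0.7, 0.6, 2.4]
width: 0.0138
grasp_force: 30.0
```

```bash
python3 - <<'E'
from station import *
import cv2,numpy as np
u=grab_frame("side")["image"][:,:,::-1];t=grab_frame("top")["image"][:,:,::-1]
b=cv2.resize(u[170:320,290:510],None,fx=2.2,fy=2.2);a=cv2.resize(t[200:410,320:445],None,fx=2.2,fy=2.2)
c=np.zeros((462,484+275,3),np.uint8);c[:330,:484]=b;c[:,484:]=a;cv2.imwrite("pics/c5.png",c)
E
```

```text
(no output)
```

View pics/c5.png

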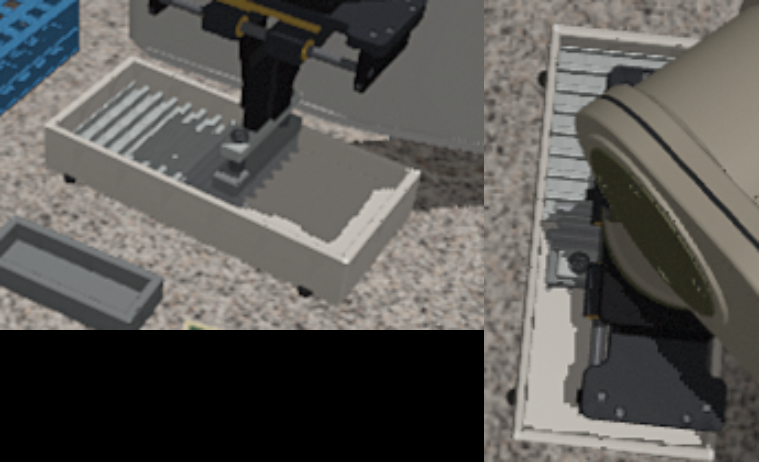

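>>> arm_command(steps=[{"x":0,"y":0.05,"z":0,"rx":0,"ry":0,"rz":0,"gripper":0},{"x":0,"y":0.05,"z":0,"rx":0,"ry":0,"rz":0,"gripper":0},{"x":0,"y":0.05,"z":0,"rx":0,"ry":0,"rz":0,"gripper":0},{"x":0,"y":0.05,"z":0,"rx":0,"ry":0,"rz":0,"gripper":0},{"x":0,"y":0.05,"z":0,"rx":0,"ry":0,"rz":0,"gripper":0}])

```text
time_s: 14.37
ee_pos: [0.441, 0.2928, 0.0976]
eef_rot: [-3.142, -0.0, 1.527]
force: [-0.9, -0.5, 1.4]
width: 0.0139
grasp_force: 30.0
```

>>> arm_command(steps=[{"x":0,"y":0.05,"z":0,"rx":0,"ry":0,"rz":0,"gripper":0},{"x":0,"y":0.05,"z":0,"rx":0,"ry":0,"rz":0,"gripper":0},{"x":0,"y":0.05,"z":0,"rx":0,"ry":0,"rz":0,"gripper":0},{"x":0,"y":0.05,"z":0,"rx":0,"ry":0,"rz":0,"gripper":0},{"x":0,"y":0.05,"z":0,"rx":0,"ry":0,"rz":0,"gripper":0}])

```text
time_s: 14.78
ee_pos: [0.4472, 0.2926, 0.0976]
eef_rot: [-3.141, -0.0, 1.527]
force: [-0.9, 0.2, 2.4]
width: 0.0137
grasp_force: 30.0
```

>>> arm_command(steps=[{"x":0,"y":0.05,"z":0,"rx":0,"ry":0,"rz":0,"gripper":0},{"x":0,"y":0.05,"z":0,"rx":0,"ry":0,"rz":0,"gripper":0},{"x":0,"y":0.05,"z":0,"rx":0,"ry":0,"rz":0,"gripper":0},{"x":0,"y":0.05,"z":0,"rx":0,"ry":0,"rz":0,"gripper":0},{"x":0,"y":0.05,"z":0,"rx":0,"ry":0,"rz":0,"gripper":0}])

```text
time_s: 15.2
ee_pos: [0.4536, 0.2923, 0.0977]
eef_rot: [3.141, -0.0, 1.527]
force: [-2.8, -0.1, 2.7]
width: 0.0138
grasp_force: 30.0
```

>>> arm_command(steps=[{"x":0,"y":0.05,"z":0,"rx":0,"ry":0,"rz":0,"gripper":0},{"x":0,"y":0.05,"z":0,"rx":0,"ry":0,"rz":0,"gripper":0},{"x":0,"y":0.05,"z":0,"rx":0,"ry":0,"rz":0,"gripper":0},{"x":0,"y":0.05,"z":0,"rx":0,"ry":0,"rz":0,"gripper":0},{"x":0,"y":0.05,"z":0,"rx":0,"ry":0,"rz":0,"gripper":0}])

```text
time_s: 15.62
ee_pos: [0.4597, 0.292, 0.0976]
eef_rot: [-3.141, -0.0, 1.527]
force: [-2.6, 0.1, 2.7]
width: 0.0141
grasp_force: 30.0
```

>>> arm_command(steps=[{"x":0,"y":0.05,"z":0,"rx":0,"ry":0,"rz":0,"gripper":0},{"x":0,"y":0.05,"z":0,"rx":0,"ry":0,"rz":0,"gripper":0},{"x":0,"y":0.05,"z":0,"rx":0,"ry":0,"rz":0,"gripper":0},{"x":0,"y":0.05,"z":0,"rx":0,"ry":0,"rz":0,"gripper":0}])

```text
time_s: 15.95
ee_pos: [0.4648, 0.2918, 0.0977]
eef_rot: [3.141, -0.0, 1.527]
force: [-2.5, 0.1, 2.5]
width: 0.0137
grasp_force: 30.0
```

>>> arm_command(steps=[{"x":0,"y":0.04,"z":0,"rx":0,"ry":0,"rz":0,"gripper":0},{"x":0,"y":0.04,"z":0,"rx":0,"ry":0,"rz":0,"gripper":0},{"x":0,"y":0.04,"z":0,"rx":0,"ry":0,"rz":0,"gripper":0},{"x":0,"y":0.04,"z":0,"rx":0,"ry":0,"rz":0,"gripper":0}])

```text
time_s: 16.28
ee_pos: [0.4688, 0.2916, 0.0977]
eef_rot: [3.141, -0.0, 1.527]
force: [-1.5, 0.4, 1.7]
width: 0.0137
grasp_force: 30.0
```

>>> arm_command(steps=[{"x":0,"y":0.04,"z":0,"rx":0,"ry":0,"rz":0,"gripper":0},{"x":0,"y":0.04,"z":0,"rx":0,"ry":0,"rz":0,"gripper":0},{"x":0,"y":0.04,"z":0,"rx":0,"ry":0,"rz":0,"gripper":0}])

```text
time_s: 16.53
ee_pos: [0.4717, 0.2915, 0.0977]
eef_rot: [3.141, -0.0, 1.527]
force: [-1.7, 0.2, 2.6]
width: 0.0141
grasp_force: 30.0
```

>>> arm_command(steps=[{"x":0,"y":0.04,"z":0,"rx":0,"ry":0,"rz":0,"gripper":0},{"x":0,"y":0.04,"z":0,"rx":0,"ry":0,"rz":0,"gripper":0},{"x":0,"y":0.04,"z":0,"rx":0,"ry":0,"rz":0,"gripper":0}])

```text
time_s: 16.78
ee_pos: [0.4746, 0.2914, 0.0976]
eef_rot: [-3.141, 0.0, 1.527]
force: [-1.9, -0.3, 0.6]
width: 0.0135
grasp_force: 30.0
```

>>> arm_command(steps=[{"x":0,"y":0.04,"z":0,"rx":0,"ry":0,"rz":0,"gripper":0},{"x":0,"y":0.04,"z":0,"rx":0,"ry":0,"rz":0,"gripper":0}])

```text
time_s: 16.95
ee_pos: [0.4767, 0.2913, 0.0976]
eef_rot: [3.142, -0.0, 1.527]
force: [-1.2, 0.5, 1.9]
width: 0.014
grasp_force: 30.0
```

>>> arm_command(steps=[{"x":0,"y":0.04,"z":0.002,"rx":0,"ry":0,"rz":0,"gripper":0},{"x":0,"y":0.04,"z":0.002,"rx":0,"ry":0,"rz":0,"gripper":0},{"x":0,"y":0.04,"z":0.002,"rx":0,"ry":0,"rz":0,"gripper":0}])

```text
time_s: 17.2
ee_pos: [0.4797, 0.2911, 0.0975]
eef_rot: [3.142, -0.0, 1.527]
force: [-1.2, 0.4, 2.5]
width: 0.0139
grasp_force: 30.0
```

>>> arm_command(steps=[{"x":0,"y":0.04,"z":0.002,"rx":0,"ry":0,"rz":0,"gripper":0},{"x":0,"y":0.04,"z":0.002,"rx":0,"ry":0,"rz":0,"gripper":0},{"x":0,"y":0.04,"z":0.002,"rx":0,"ry":0,"rz":0,"gripper":0}])

```text
time_s: 17.45
ee_pos: [0.4826, 0.2911, 0.0973]
eef_rot: [-3.142, -0.0, 1.527]
force: [-0.7, 0.4, 3.8]
width: 0.0136
grasp_force: 30.0
```

>>> arm_command(steps=[{"x":0,"y":0.04,"z":0,"rx":0,"ry":0,"rz":0,"gripper":0},{"x":0,"y":0.04,"z":0,"rx":0,"ry":0,"rz":0,"gripper":0},{"x":0,"y":0.04,"z":0,"rx":0,"ry":0,"rz":0,"gripper":0}])

```text
time_s: 17.7
ee_pos: [0.4858, 0.2909, 0.0974]
eef_rot: [3.141, -0.0, 1.527]
force: [-0.8, 0.2, 1.0]
width: 0.0135
grasp_force: 30.0
```

>>> arm_command(steps=[{"x":0,"y":0.04,"z":0,"rx":0,"ry":0,"rz":0,"gripper":0},{"x":0,"y":0.04,"z":0,"rx":0,"ry":0,"rz":0,"gripper":0}])

```text
time_s: 17.87
ee_pos: [0.4877, 0.2908, 0.0974]
eef_rot: [3.141, -0.0, 1.527]
force: [-1.1, 0.1, 2.1]
width: 0.0137
grasp_force: 30.0
```

>>> arm_command(steps=[{"x":0,"y":0.04,"z":0.001,"rx":0,"ry":0,"rz":0,"gripper":0},{"x":0,"y":0.04,"z":0.001,"rx":0,"ry":0,"rz":0,"gripper":0},{"x":0,"y":0.04,"z":0.001,"rx":0,"ry":0,"rz":0,"gripper":0}])

```text
time_s: 18.12
ee_pos: [0.4907, 0.2907, 0.0973]
eef_rot: [3.142, -0.0, 1.527]
force: [-1.4, 0.3, 3.5]
width: 0.014
grasp_force: 30.0
```

>>> arm_command(steps=[{"x":0,"y":0.04,"z":0.001,"rx":0,"ry":0,"rz":0,"gripper":0},{"x":0,"y":0.04,"z":0.001,"rx":0,"ry":0,"rz":0,"gripper":0},{"x":0,"y":0.04,"z":0.001,"rx":0,"ry":0,"rz":0,"gripper":0}])

```text
time_s: 18.37
ee_pos: [0.4936, 0.2906, 0.0972]
eef_rot: [-3.142, -0.0, 1.527]
force: [-1.3, -0.4, 3.0]
width: 0.0138
grasp_force: 30.0
```

>>> arm_command(steps=[{"x":0,"y":0.04,"z":0.001,"rx":0,"ry":0,"rz":0,"gripper":0},{"x":0,"y":0.04,"z":0.001,"rx":0,"ry":0,"rz":0,"gripper":0},{"x":0,"y":0.04,"z":0.001,"rx":0,"ry":0,"rz":0,"gripper":0}])

```text
time_s: 18.62
ee_pos: [0.4963, 0.2904, 0.097]
eef_rot: [-3.141, 0.0, 1.527]
force: [-1.5, -0.5, 3.5]
width: 0.0139
grasp_force: 30.0
```

>>> arm_command(steps=[{"x":0,"y":0.04,"z":-0.001,"rx":0,"ry":0,"rz":0,"gripper":0},{"x":0,"y":0.04,"z":0,"rx":0,"ry":0,"rz":0,"gripper":0},{"x":0,"y":0.04,"z":0.001,"rx":0,"ry":0,"rz":0,"gripper":0}])

```text
time_s: 18.87
ee_pos: [0.4998, 0.2902, 0.0971]
eef_rot: [3.141, -0.0, 1.527]
force: [-0.9, 0.7, 2.3]
width: 0.0135
grasp_force: 30.0
```

>>> arm_command(steps=[{"x":0,"y":0.04,"z":0.001,"rx":0,"ry":0,"rz":0,"gripper":0},{"x":0,"y":0.04,"z":0.001,"rx":0,"ry":0,"rz":0,"gripper":0},{"x":0,"y":0.04,"z":0.001,"rx":0,"ry":0,"rz":0,"gripper":0}])

```text
time_s: 19.12
ee_pos: [0.5027, 0.2901, 0.0971]
eef_rot: [3.141, -0.0, 1.527]
force: [-1.0, 1.0, 3.3]
width: 0.0138
grasp_force: 30.0
```

>>> arm_command(steps=[{"x":0,"y":0.04,"z":0.001,"rx":0,"ry":0,"rz":0,"gripper":0},{"x":0,"y":0.04,"z":0.001,"rx":0,"ry":0,"rz":0,"gripper":0},{"x":0,"y":0.04,"z":0.001,"rx":0,"ry":0,"rz":0,"gripper":0}])

```text
time_s: 19.37
ee_pos: [0.5057, 0.29, 0.097]
eef_rot: [3.142, -0.0, 1.527]
force: [-1.5, -0.2, 3.2]
width: 0.0138
grasp_force: 30.0
```

>>> arm_command(steps=[{"x":0,"y":0.04,"z":0,"rx":0,"ry":0,"rz":0,"gripper":0},{"x":0,"y":0.04,"z":0.001,"rx":0,"ry":0,"rz":0,"gripper":0},{"x":0,"y":0.04,"z":0.001,"rx":0,"ry":0,"rz":0,"gripper":0}])

```text
time_s: 19.62
ee_pos: [0.5087, 0.2899, 0.097]
eef_rot: [3.142, -0.0, 1.527]
force: [-1.4, 0.1, 3.4]
width: 0.0135
grasp_force: 30.0
```

>>> arm_command(steps=[{"x":0,"y":0.04,"z":0,"rx":0,"ry":0,"rz":0,"gripper":0},{"x":0,"y":0.04,"z":0.001,"rx":0,"ry":0,"rz":0,"gripper":0},{"x":0,"y":0.04,"z":0.001,"rx":0,"ry":0,"rz":0,"gripper":0}])

```text
time_s: 19.87
ee_pos: [0.5117, 0.2898, 0.0969]
eef_rot: [3.142, -0.0, 1.527]
force: [-1.4, 1.0, 4.1]
width: 0.0137
grasp_force: 30.0
```

>>> arm_command(steps=[{"x":0,"y":0.04,"z":0,"rx":0,"ry":0,"rz":0,"gripper":0},{"x":0,"y":0.04,"z":0.001,"rx":0,"ry":0,"rz":0,"gripper":0},{"x":0,"y":0.04,"z":0.001,"rx":0,"ry":0,"rz":0,"gripper":0}])

```text
time_s: 20.12
ee_pos: [0.5146, 0.2896, 0.0968]
eef_rot: [-3.142, -0.0, 1.527]
force: [-1.5, -0.7, 3.7]
width: 0.0139
grasp_force: 30.0
```

>>> arm_command(steps=[{"x":0,"y":0.04,"z":0,"rx":0,"ry":0,"rz":0,"gripper":0},{"x":0,"y":0.04,"z":0.001,"rx":0,"ry":0,"rz":0,"gripper":0},{"x":0,"y":0.04,"z":0.001,"rx":0,"ry":0,"rz":0,"gripper":0}])

```text
time_s: 20.37
ee_pos: [0.5176, 0.2895, 0.0968]
eef_rot: [-3.142, -0.0, 1.527]
force: [-1.9, -0.2, 3.3]
width: 0.014
grasp_force: 30.0
```

>>> arm_command(steps=[{"x":0,"y":0.04,"z":-0.003,"rx":0,"ry":0,"rz":0,"gripper":0},{"x":0,"y":0.04,"z":0,"rx":0,"ry":0,"rz":0,"gripper":0},{"x":0,"y":0.04,"z":0.001,"rx":0,"ry":0,"rz":0,"gripper":0}])

```text
time_s: 20.62
ee_pos: [0.5207, 0.2894, 0.0968]
eef_rot: [3.142, -0.0, 1.527]
force: [-1.7, -0.4, 3.0]
width: 0.0139
grasp_force: 30.0
```

>>> arm_command(steps=[{"x":0,"y":0.04,"z":0,"rx":0,"ry":0,"rz":0,"gripper":0},{"x":0,"y":0.04,"z":0.001,"rx":0,"ry":0,"rz":0,"gripper":0},{"x":0,"y":0.04,"z":0.001,"rx":0,"ry":0,"rz":0,"gripper":0}])

```text
time_s: 20.87
ee_pos: [0.5236, 0.2892, 0.0968]
eef_rot: [3.142, -0.0, 1.527]
force: [-2.3, 0.4, 3.4]
width: 0.0135
grasp_force: 30.0
```

>>> arm_command(steps=[{"x":0,"y":0.04,"z":0,"rx":0,"ry":0,"rz":0,"gripper":0},{"x":0,"y":0.04,"z":0.001,"rx":0,"ry":0,"rz":0,"gripper":0},{"x":0,"y":0.04,"z":0.001,"rx":0,"ry":0,"rz":0,"gripper":0}])

```text
time_s: 21.12
ee_pos: [0.5267, 0.2891, 0.0967]
eef_rot: [3.142, -0.0, 1.527]
force: [-1.6, 1.3, 2.8]
width: 0.0139
grasp_force: 30.0
```

>>> arm_command(steps=[{"x":0,"y":0.04,"z":0,"rx":0,"ry":0,"rz":0,"gripper":0},{"x":0,"y":0.04,"z":0.001,"rx":0,"ry":0,"rz":0,"gripper":0},{"x":0,"y":0.04,"z":0.001,"rx":0,"ry":0,"rz":0,"gripper":0}])

```text
time_s: 21.37
ee_pos: [0.5297, 0.289, 0.0967]
eef_rot: [3.142, -0.0, 1.527]
force: [-1.6, 0.7, 2.6]
width: 0.0136
grasp_force: 30.0
```

>>> arm_command(steps=[{"x":0,"y":0.04,"z":0,"rx":0,"ry":0,"rz":0,"gripper":0},{"x":0,"y":0.04,"z":0.001,"rx":0,"ry":0,"rz":0,"gripper":0},{"x":0,"y":0.04,"z":0.001,"rx":0,"ry":0,"rz":0,"gripper":0},{"x":0,"y":0.04,"z":0.001,"rx":0,"ry":0,"rz":0,"gripper":0}])

```text
time_s: 21.7
ee_pos: [0.5336, 0.2888, 0.0966]
eef_rot: [3.142, -0.0, 1.527]
force: [-1.1, 0.1, 3.9]
width: 0.0135
grasp_force: 30.0
```

>>> arm_command(steps=[{"x":0,"y":0.04,"z":0,"rx":0,"ry":0,"rz":0,"gripper":0},{"x":0,"y":0.04,"z":0.001,"rx":0,"ry":0,"rz":0,"gripper":0},{"x":0,"y":0.04,"z":0.001,"rx":0,"ry":0,"rz":0,"gripper":0},{"x":0,"y":0.04,"z":0,"rx":0,"ry":0,"rz":0,"gripper":0}])

```text
time_s: 22.03
ee_pos: [0.5376, 0.2887, 0.0966]
eef_rot: [3.142, -0.0, 1.527]
force: [-1.9, 0.7, 3.9]
width: 0.0139
grasp_force: 30.0
```

>>> arm_command(steps=[{"x":0,"y":0.04,"z":0,"rx":0,"ry":0,"rz":0,"gripper":0},{"x":0,"y":0.04,"z":0.001,"rx":0,"ry":0,"rz":0,"gripper":0},{"x":0,"y":0.04,"z":0.001,"rx":0,"ry":0,"rz":0,"gripper":0},{"x":0,"y":0.04,"z":0,"rx":0,"ry":0,"rz":0,"gripper":0}])

```text
time_s: 22.37
ee_pos: [0.5417, 0.2884, 0.0965]
eef_rot: [3.141, -0.0, 1.527]
force: [-1.8, 0.1, 1.3]
width: 0.0137
grasp_force: 30.0
```

>>> arm_command(steps=[{"x":0,"y":0.04,"z":0,"rx":0,"ry":0,"rz":0,"gripper":0},{"x":0,"y":0.04,"z":0.001,"rx":0,"ry":0,"rz":0,"gripper":0},{"x":0,"y":0.04,"z":0.001,"rx":0,"ry":0,"rz":0,"gripper":0},{"x":0,"y":0.04,"z":0,"rx":0,"ry":0,"rz":0,"gripper":0}])

```text
time_s: 22.7
ee_pos: [0.5456, 0.2882, 0.0964]
eef_rot: [-3.142, -0.0, 1.527]
force: [-1.6, -0.3, 2.9]
width: 0.0137
grasp_force: 30.0
```

>>> arm_command(steps=[{"x":0,"y":0.04,"z":0,"rx":0,"ry":0,"rz":0,"gripper":0},{"x":0,"y":0.04,"z":0.001,"rx":0,"ry":0,"rz":0,"gripper":0},{"x":0,"y":0.04,"z":0.001,"rx":0,"ry":0,"rz":0,"gripper":0},{"x":0,"y":0.04,"z":0,"rx":0,"ry":0,"rz":0,"gripper":0}])

```text
time_s: 23.03
ee_pos: [0.5496, 0.2881, 0.0964]
eef_rot: [3.142, -0.0, 1.527]
force: [-1.7, -0.1, 3.3]
width: 0.0134
grasp_force: 30.0
```

>>> arm_command(steps=[{"x":0,"y":0.04,"z":0,"rx":0,"ry":0,"rz":0,"gripper":0},{"x":0,"y":0.04,"z":0.001,"rx":0,"ry":0,"rz":0,"gripper":0},{"x":0,"y":0.04,"z":0.001,"rx":0,"ry":0,"rz":0,"gripper":0},{"x":0,"y":0.04,"z":0,"rx":0,"ry":0,"rz":0,"gripper":0}])

```text
time_s: 23.37
ee_pos: [0.5536, 0.2879, 0.0964]
eef_rot: [3.142, -0.0, 1.527]
force: [-1.9, -0.0, 3.9]
width: 0.0136
grasp_force: 30.0
```

>>> arm_command(steps=[{"x":0,"y":0.04,"z":0,"rx":0,"ry":0,"rz":0,"gripper":0},{"x":0,"y":0.04,"z":0.001,"rx":0,"ry":0,"rz":0,"gripper":0},{"x":0,"y":0.04,"z":0.001,"rx":0,"ry":0,"rz":0,"gripper":0},{"x":0,"y":0.04,"z":0,"rx":0,"ry":0,"rz":0,"gripper":0}])

```text
time_s: 23.7
ee_pos: [0.5576, 0.2877, 0.0963]
eef_rot: [3.142, -0.0, 1.527]
force: [-1.4, 1.0, 3.3]
width: 0.0141
grasp_force: 30.0
```

>>> arm_command(steps=[{"x":0,"y":0.04,"z":0,"rx":0,"ry":0,"rz":0,"gripper":0},{"x":0,"y":0.04,"z":0.001,"rx":0,"ry":0,"rz":0,"gripper":0},{"x":0,"y":0.04,"z":0.001,"rx":0,"ry":0,"rz":0,"gripper":0},{"x":0,"y":0.04,"z":0,"rx":0,"ry":0,"rz":0,"gripper":0}])

```text
time_s: 24.03
ee_pos: [0.5616, 0.2875, 0.0962]
eef_rot: [-3.142, -0.0, 1.527]
force: [-1.1, -0.4, 3.6]
width: 0.0136
grasp_force: 30.0
```

```bash
python3 - <<'E'
from station import *
import cv2,numpy as np
u=grab_frame("side")["image"][:,:,::-1];t=grab_frame("top")["image"][:,:,::-1]
b=cv2.resize(u[170:320,290:510],None,fx=2.2,fy=2.2);a=cv2.resize(t[200:410,320:445],None,fx=2.2,fy=2.2)
c=np.zeros((462,484+275,3),np.uint8);c[:330,:484]=b;c[:,484:]=a;cv2.imwrite("pics/c6.png",c)
E
```

```text
(no output)
```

View pics/c6.png

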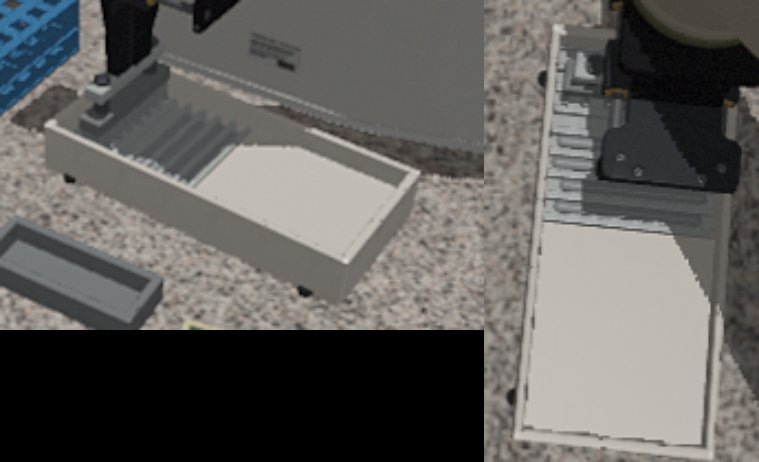

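>>> arm_command(steps=[{"x":0,"y":0.04,"z":0,"rx":0,"ry":0,"rz":0,"gripper":0},{"x":0,"y":0.04,"z":0.001,"rx":0,"ry":0,"rz":0,"gripper":0},{"x":0,"y":0.04,"z":0.001,"rx":0,"ry":0,"rz":0,"gripper":0},{"x":0,"y":0.04,"z":0,"rx":0,"ry":0,"rz":0,"gripper":0}])

```text
time_s: 24.47
ee_pos: [0.5656, 0.2874, 0.0962]
eef_rot: [-3.142, -0.0, 1.527]
force: [-1.9, -0.1, 3.2]
width: 0.0138
grasp_force: 30.0
```

>>> arm_command(steps=[{"x":0,"y":0.04,"z":0,"rx":0,"ry":0,"rz":0,"gripper":0},{"x":0,"y":0.04,"z":0.001,"rx":0,"ry":0,"rz":0,"gripper":0},{"x":0,"y":0.04,"z":0.001,"rx":0,"ry":0,"rz":0,"gripper":0},{"x":0,"y":0.04,"z":0,"rx":0,"ry":0,"rz":0,"gripper":0}])

```text
time_s: 24.8
ee_pos: [0.5696, 0.2872, 0.0962]
eef_rot: [3.142, -0.0, 1.527]
force: [-1.4, 0.5, 2.7]
width: 0.0141
grasp_force: 30.0
```

>>> arm_command(steps=[{"x":0,"y":0.04,"z":0,"rx":0,"ry":0,"rz":0,"gripper":0},{"x":0,"y":0.04,"z":0.001,"rx":0,"ry":0,"rz":0,"gripper":0},{"x":0,"y":0.04,"z":0.001,"rx":0,"ry":0,"rz":0,"gripper":0}])

```text
time_s: 25.05
ee_pos: [0.5726, 0.2871, 0.0961]
eef_rot: [3.142, -0.0, 1.527]
force: [-1.2, -0.2, 2.8]
width: 0.0137
grasp_force: 30.0
```

>>> arm_command(steps=[{"x":0,"y":0.04,"z":0,"rx":0,"ry":0,"rz":0,"gripper":0},{"x":0,"y":0.04,"z":0.001,"rx":0,"ry":0,"rz":0,"gripper":0},{"x":0,"y":0,"z":0,"rx":0,"ry":0,"rz":0,"gripper":0}])

```text
time_s: 25.3
ee_pos: [0.5748, 0.287, 0.0961]
eef_rot: [3.141, -0.0, 1.527]
force: [-1.1, 0.6, 1.8]
width: 0.0139
grasp_force: 30.0
```

>>> arm_command(steps=[{"x":0,"y":0.04,"z":0,"rx":0,"ry":0,"rz":0,"gripper":0},{"x":0,"y":0,"z":0,"rx":0,"ry":0,"rz":0,"gripper":0}])

```text
time_s: 25.47
ee_pos: [0.5756, 0.287, 0.0961]
eef_rot: [3.141, -0.0, 1.527]
force: [-1.1, -0.4, 3.2]
width: 0.014
grasp_force: 30.0
```

>>> arm_command(steps=[{"x":0,"y":0,"z":-0.1,"rx":0,"ry":0,"rz":0,"gripper":0},{"x":0,"y":0,"z":-0.5,"rx":0,"ry":0,"rz":0,"gripper":0},{"x":0,"y":0,"z":-0.8,"rx":0,"ry":0,"rz":0,"gripper":0},{"x":0,"y":0,"z":-0.8,"rx":0,"ry":0,"rz":0,"gripper":0},{"x":0,"y":0,"z":-0.8,"rx":0,"ry":0,"rz":0,"gripper":0}])

```text
time_s: 25.88
ee_pos: [0.5754, 0.2866, 0.1724]
eef_rot: [-3.141, 0.0, 1.527]
force: [0.7, -0.5, -1.6]
width: 0.0137
grasp_force: 30.0
```

>>> arm_command(steps=[{"x":0.2,"y":-0.34,"z":0,"rx":0,"ry":0,"rz":0,"gripper":0},{"x":0.45,"y":-0.68,"z":0,"rx":0,"ry":0,"rz":0,"gripper":0},{"x":0.45,"y":-0.68,"z":0,"rx":0,"ry":0,"rz":0,"gripper":0},{"x":0.45,"y":-0.68,"z":0,"rx":0,"ry":0,"rz":0,"gripper":0},{"x":0.45,"y":-0.68,"z":0,"rx":0,"ry":0,"rz":0,"gripper":0}])

```text
time_s: 26.3
ee_pos: [0.4998, 0.3407, 0.1707]
eef_rot: [-3.141, 0.0, 1.527]
force: [0.0, 1.0, -2.2]
width: 0.0137
grasp_force: 30.0
```

>>> arm_command(steps=[{"x":0.45,"y":-0.68,"z":0,"rx":0,"ry":0,"rz":0,"gripper":0},{"x":0.45,"y":-0.68,"z":0,"rx":0,"ry":0,"rz":0,"gripper":0},{"x":0.2,"y":-0.34,"z":0,"rx":0,"ry":0,"rz":0,"gripper":0},{"x":0,"y":0,"z":0,"rx":0,"ry":0,"rz":0,"gripper":0}])

```text
time_s: 26.63
ee_pos: [0.4575, 0.3715, 0.1709]
eef_rot: [-3.14, -0.0, 1.531]
force: [0.1, 0.5, -2.4]
width: 0.0137
grasp_force: 30.0
```

>>> arm_command(steps=[{"x":0,"y":0,"z":0,"rx":0,"ry":0,"rz":-0.6,"gripper":0},{"x":0,"y":0,"z":0,"rx":0,"ry":0,"rz":-0.95,"gripper":0},{"x":0,"y":0,"z":0,"rx":0,"ry":0,"rz":-0.95,"gripper":0},{"x":0,"y":0,"z":0,"rx":0,"ry":0,"rz":-0.95,"gripper":0},{"x":0,"y":0,"z":0,"rx":0,"ry":0,"rz":-0.95,"gripper":0}])

```text
time_s: 27.05
ee_pos: [0.4612, 0.3682, 0.1709]
eef_rot: [3.142, 0.001, 1.991]
force: [-0.0, 0.5, -2.6]
width: 0.0137
grasp_force: 30.0
```

>>> arm_command(steps=[{"x":0,"y":0,"z":0,"rx":0,"ry":0,"rz":-0.95,"gripper":0},{"x":0,"y":0,"z":0,"rx":0,"ry":0,"rz":-0.95,"gripper":0},{"x":0,"y":0,"z":0,"rx":0,"ry":0,"rz":-0.95,"gripper":0},{"x":0,"y":0,"z":0,"rx":0,"ry":0,"rz":-0.95,"gripper":0},{"x":0,"y":0,"z":0,"rx":0,"ry":0,"rz":-0.95,"gripper":0}])

```text
time_s: 27.47
ee_pos: [0.4613, 0.3682, 0.1709]
eef_rot: [-3.141, 0.001, 2.488]
force: [-0.3, 0.6, -1.6]
width: 0.014
grasp_force: 30.0
```

>>> arm_command(steps=[{"x":0,"y":0,"z":0,"rx":0,"ry":0,"rz":-0.95,"gripper":0},{"x":0,"y":0,"z":0,"rx":0,"ry":0,"rz":-0.95,"gripper":0},{"x":0,"y":0,"z":0,"rx":0,"ry":0,"rz":-0.95,"gripper":0},{"x":0,"y":0,"z":0,"rx":0,"ry":0,"rz":-0.95,"gripper":0},{"x":0,"y":0,"z":0,"rx":0,"ry":0,"rz":-0.95,"gripper":0}])

```text
time_s: 27.88
ee_pos: [0.4613, 0.3681, 0.1708]
eef_rot: [-3.141, 0.0, 2.986]
force: [0.5, -0.3, -1.9]
width: 0.0137
grasp_force: 30.0
```

>>> arm_command(steps=[{"x":0,"y":0,"z":0,"rx":0,"ry":0,"rz":-0.95,"gripper":0},{"x":0,"y":0,"z":0,"rx":0,"ry":0,"rz":-0.95,"gripper":0},{"x":0,"y":0,"z":0,"rx":0,"ry":0,"rz":0,"gripper":0},{"x":0,"y":0,"z":0,"rx":0,"ry":0,"rz":0,"gripper":0}])

```text
time_s: 28.22
ee_pos: [0.4609, 0.3685, 0.1709]
eef_rot: [-3.141, 0.0, -3.106]
force: [0.3, 0.7, -1.0]
width: 0.014
grasp_force: 30.0
```

```bash
python3 - <<'E'
from station import *
import cv2,numpy as np
u=grab_frame("side")["image"][:,:,::-1];t=grab_frame("top")["image"][:,:,::-1]
b=cv2.resize(u[170:320,290:510],None,fx=2,fy=2);a=cv2.resize(t[200:400,320:445],None,fx=2.8,fy=2.8,interpolation=2)
c=np.zeros((560,440+350,3),np.uint8);c[:300,:440]=b;c[:,440:]=a;cv2.imwrite("pics/c7.png",c)
for q in("top","side"): print([(np.round(d["rect"]).tolist(),round(d["p"],2)) for d in search_frame("rod_0",q)][:7])
E
```

```text
[([330.0, 310.0, 427.0, 408.0], 0.25)]
[([372.0, 243.0, 387.0, 253.0], 0.56), ([359.0, 239.0, 364.0, 247.0], 0.51), ([351.0, 230.0, 369.0, 244.0], 0.38)]
```

View pics/c7.png

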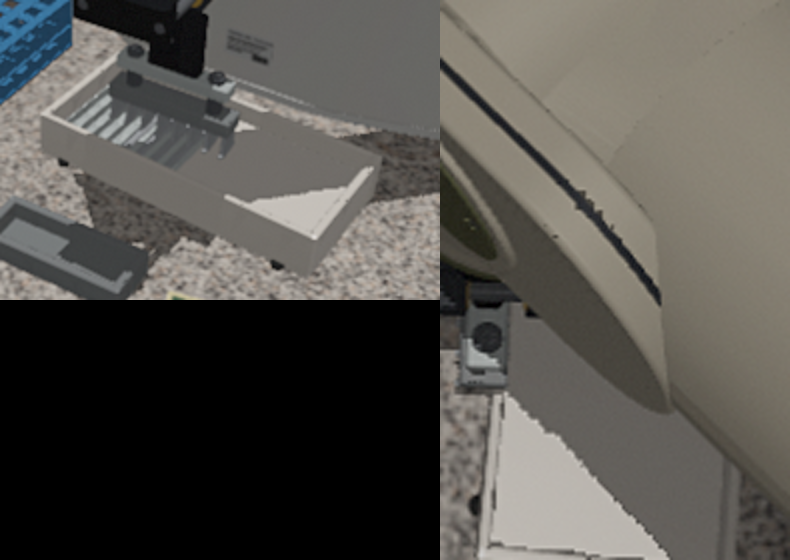

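>>> arm_command(steps=[{"x":-0.3,"y":0.5,"z":0,"rx":0,"ry":0,"rz":-0.06,"gripper":0},{"x":-0.43,"y":0.78,"z":0,"rx":0,"ry":0,"rz":0,"gripper":0},{"x":-0.43,"y":0.78,"z":0,"rx":0,"ry":0,"rz":0,"gripper":0},{"x":-0.43,"y":0.78,"z":0,"rx":0,"ry":0,"rz":0,"gripper":0},{"x":-0.34,"y":0.55,"z":0,"rx":0,"ry":0,"rz":0,"gripper":0}])

```text
time_s: 28.83
ee_pos: [0.5046, 0.4581, 0.1708]
eef_rot: [3.141, -0.0, -3.096]
force: [0.1, 0.6, -1.5]
width: 0.0141
grasp_force: 30.0
```

>>> arm_command(steps=[{"x":0,"y":0,"z":0.4,"rx":0,"ry":0,"rz":0,"gripper":0},{"x":0,"y":0,"z":0.8,"rx":0,"ry":0,"rz":0,"gripper":0},{"x":0,"y":0,"z":0.6,"rx":0,"ry":0,"rz":0,"gripper":0},{"x":0,"y":0,"z":0,"rx":0,"ry":0,"rz":0,"gripper":0},{"x":0,"y":0,"z":0,"rx":0,"ry":0,"rz":0,"gripper":0}])

```text
time_s: 29.25
ee_pos: [0.5039, 0.4555, 0.1253]
eef_rot: [-3.14, -0.001, -3.096]
force: [0.1, 0.5, -2.3]
width: 0.0139
grasp_force: 30.0
```

>>> arm_command(steps=[{"x":-0.06,"y":0,"z":0.3,"rx":0,"ry":0,"rz":0,"gripper":0},{"x":0,"y":0,"z":0.4,"rx":0,"ry":0,"rz":0,"gripper":0},{"x":0,"y":0,"z":0.3,"rx":0,"ry":0,"rz":0,"gripper":0},{"x":0,"y":0,"z":0.1,"rx":0,"ry":0,"rz":0,"gripper":0},{"x":0,"y":0,"z":0,"rx":0,"ry":0,"rz":0,"gripper":0}])

```text
time_s: 29.67
ee_pos: [0.5054, 0.456, 0.0974]
eef_rot: [-3.141, -0.001, -3.095]
force: [-0.0, -0.1, -2.6]
width: 0.0139
grasp_force: 30.0
```

>>> arm_command(steps=[{"x":0,"y":0,"z":0.15,"rx":0,"ry":0,"rz":0,"gripper":0},{"x":0,"y":0,"z":0.15,"rx":0,"ry":0,"rz":0,"gripper":0},{"x":0,"y":0,"z":0.15,"rx":0,"ry":0,"rz":0,"gripper":0},{"x":0,"y":0,"z":0,"rx":0,"ry":0,"rz":0,"gripper":0}])

```text
time_s: 30.0
ee_pos: [0.5055, 0.4562, 0.0864]
eef_rot: [-3.141, -0.001, -3.095]
force: [-0.0, 0.1, -2.0]
width: 0.0137
grasp_force: 30.0
```

>>> arm_command(steps=[{"x":0,"y":-0.02,"z":0.1,"rx":0,"ry":0,"rz":0,"gripper":0},{"x":0,"y":0,"z":0.1,"rx":0,"ry":0,"rz":0,"gripper":0},{"x":0,"y":0,"z":0.08,"rx":0,"ry":0,"rz":0,"gripper":0},{"x":0,"y":0,"z":0,"rx":0,"ry":0,"rz":0,"gripper":0}])

```text
time_s: 30.33
ee_pos: [0.5057, 0.4558, 0.0798]
eef_rot: [-3.141, -0.0, -3.095]
force: [1.0, 0.0, -2.0]
width: 0.0138
grasp_force: 30.0
```

>>> arm_command(steps=[{"x":0,"y":0,"z":0.04,"rx":0,"ry":0,"rz":0,"gripper":0},{"x":0,"y":0,"z":0,"rx":0,"ry":0,"rz":0,"gripper":0}])

```text
time_s: 30.5
ee_pos: [0.5059, 0.456, 0.0792]
eef_rot: [3.142, -0.0, -3.095]
force: [-0.7, -0.0, -2.1]
width: 0.0141
grasp_force: 30.0
```

>>> arm_command(steps=[{"x":0,"y":0,"z":0.03,"rx":0,"ry":0,"rz":0,"gripper":0},{"x":0,"y":0,"z":0,"rx":0,"ry":0,"rz":0,"gripper":0}])

```text
time_s: 30.67
ee_pos: [0.5059, 0.456, 0.0786]
eef_rot: [3.142, -0.0, -3.095]
force: [-0.7, -0.8, -2.8]
width: 0.0139
grasp_force: 30.0
```

>>> arm_command(steps=[{"x":0,"y":0,"z":0.03,"rx":0,"ry":0,"rz":0,"gripper":0},{"x":0,"y":0,"z":0,"rx":0,"ry":0,"rz":0,"gripper":0}])

```text
time_s: 30.83
ee_pos: [0.5059, 0.456, 0.0778]
eef_rot: [3.142, 0.0, -3.095]
force: [0.5, 0.3, -2.1]
width: 0.0138
grasp_force: 30.0
```

>>> arm_command(steps=[{"x":0,"y":0,"z":0.03,"rx":0,"ry":0,"rz":0,"gripper":0},{"x":0,"y":0,"z":0,"rx":0,"ry":0,"rz":0,"gripper":0}])

```text
time_s: 31.0
ee_pos: [0.5059, 0.456, 0.0771]
eef_rot: [3.141, 0.0, -3.095]
force: [-0.5, 0.5, -2.3]
width: 0.0142
grasp_force: 30.0
```

>>> arm_command(steps=[{"x":0,"y":0,"z":0.015,"rx":0,"ry":0,"rz":0,"gripper":0},{"x":0,"y":0,"z":0,"rx":0,"ry":0,"rz":0,"gripper":0}])

```text
time_s: 31.17
ee_pos: [0.506, 0.4561, 0.077]
eef_rot: [3.141, 0.0, -3.095]
force: [-0.3, -1.7, 0.1]
width: 0.0133
grasp_force: 30.0
```

>>> arm_command(steps=[{"x":0,"y":0,"z":0,"rx":0,"ry":0,"rz":0,"gripper":18},{"x":0,"y":0,"z":0,"rx":0,"ry":0,"rz":0,"gripper":30},{"x":0,"y":0,"z":0,"rx":0,"ry":0,"rz":0,"gripper":45},{"x":0,"y":0,"z":0,"rx":0,"ry":0,"rz":0,"gripper":45},{"x":0,"y":0,"z":0,"rx":0,"ry":0,"rz":0,"gripper":45}])

```text
time_s: 31.58
ee_pos: [0.5059, 0.456, 0.0768]
eef_rot: [3.141, 0.0, -3.095]
force: [-0.2, -0.2, 0.3]
width: 0.0365
grasp_force: 0.0
```

>>> arm_command(steps=[{"x":0,"y":0,"z":-0.1,"rx":0,"ry":0,"rz":0,"gripper":45},{"x":0,"y":0,"z":-0.3,"rx":0,"ry":0,"rz":0,"gripper":45},{"x":0,"y":0,"z":-0.6,"rx":0,"ry":0,"rz":0,"gripper":45},{"x":0,"y":0,"z":-0.9,"rx":0,"ry":0,"rz":0,"gripper":45},{"x":0,"y":0,"z":-0.9,"rx":0,"ry":0,"rz":0,"gripper":45}])

```text
time_s: 32.0
ee_pos: [0.5057, 0.4558, 0.1478]
eef_rot: [-3.141, -0.001, -3.095]
force: [-0.1, -0.0, 0.5]
width: 0.0448
grasp_force: 0.0
```

>>> arm_command(steps=[{"x":0,"y":0,"z":-0.9,"rx":0,"ry":0,"rz":0,"gripper":45},{"x":0,"y":0,"z":-0.9,"rx":0,"ry":0,"rz":0,"gripper":45},{"x":0,"y":0,"z":-0.9,"rx":0,"ry":0,"rz":0,"gripper":45},{"x":0.5,"y":0.3,"z":0,"rx":0,"ry":0,"rz":0,"gripper":45},{"x":0.9,"y":0.5,"z":0,"rx":0,"ry":0,"rz":0,"gripper":45}])

```text
time_s: 32.42
ee_pos: [0.473, 0.473, 0.2165]
eef_rot: [3.14, 0.004, -3.1]
force: [0.5, 1.1, -1.0]
width: 0.0449
grasp_force: 0.0
```

>>> arm_command(steps=[{"x":0.9,"y":0.5,"z":0,"rx":0,"ry":0,"rz":0,"gripper":45},{"x":0.9,"y":0.5,"z":0,"rx":0,"ry":0,"rz":0,"gripper":45},{"x":0.9,"y":0.5,"z":0,"rx":0,"ry":0,"rz":0,"gripper":45},{"x":0.9,"y":0.5,"z":0,"rx":0,"ry":0,"rz":0,"gripper":45},{"x":0.9,"y":0.5,"z":0,"rx":0,"ry":0,"rz":0,"gripper":45}])

```text
time_s: 32.83
ee_pos: [0.3533, 0.5321, 0.2148]
eef_rot: [3.141, 0.0, -3.095]
force: [-0.5, 1.0, -0.3]
width: 0.0453
grasp_force: 0.0
```

>>> arm_command(steps=[{"x":0.9,"y":0.5,"z":0,"rx":0,"ry":0,"rz":0,"gripper":45},{"x":0.9,"y":0.5,"z":0,"rx":0,"ry":0,"rz":0,"gripper":45},{"x":0.9,"y":0.5,"z":0,"rx":0,"ry":0,"rz":0,"gripper":45},{"x":0.5,"y":0.3,"z":0,"rx":0,"ry":0,"rz":0,"gripper":45},{"x":0,"y":0,"z":0,"rx":0,"ry":0,"rz":0,"gripper":45}])

```text
time_s: 33.25
ee_pos: [0.2683, 0.5748, 0.2147]
eef_rot: [3.14, -0.001, -3.09]
force: [-0.4, 0.3, -0.4]
width: 0.0454
grasp_force: 0.0
```

```bash
python3 - <<'E'
from station import *
import cv2,numpy as np
t=grab_frame("top")["image"][:,:,::-1];u=grab_frame("side")["image"][:,:,::-1]
cv2.imwrite("pics/t8.png",t)
a=cv2.resize(t[120:430,170:450],None,fx=1.9,fy=1.9,interpolation=2)
b=cv2.resize(u[180:350,270:500],None,fx=1.1,fy=1.1)
c=np.zeros((589,532+253,3),np.uint8);c[:,:532]=a[:589];c[:187,532:]=b;c[190:190+399,532:785]=cv2.resize(t[210:340,345:428],(253,399),interpolation=2)
cv2.imwrite("pics/c8.png",c)
E
```

```text
(no output)
```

View pics/c8.png

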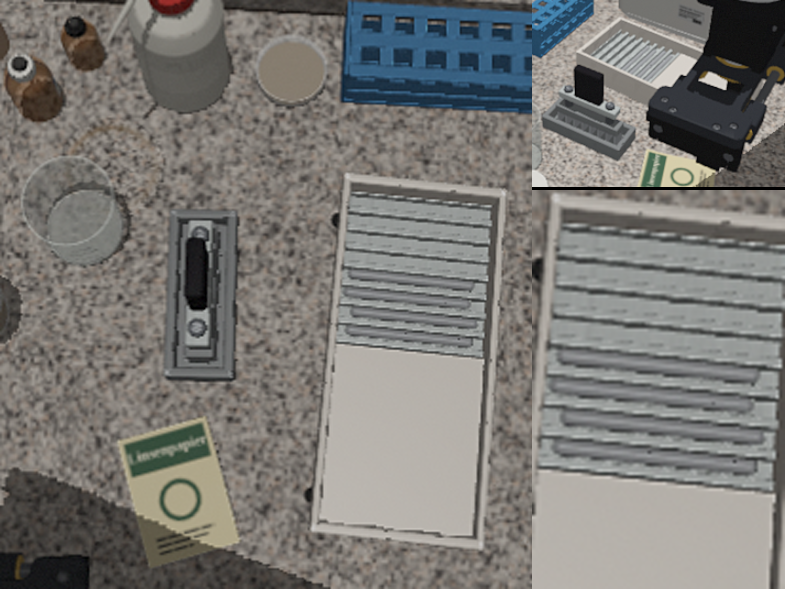

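The top view shows all four rods lying parallel in the first four grooves (crop rows about 280–340). The rake is upright in its stand (about 197, 275), and the beaker, petri dish and booklet have not moved.

```bash
python3 -c "
from station import *
print(close_job())"
```

```text
the job is handed in; nothing more can be done
None
```

The job is done and handed in at about 33 s: all four rods lie parallel in the first four grooves, the teeth reached the last groove at up to about 6 N, the rake stands upright back in its stand, and the beaker, petri dish and booklet were left where they were.

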